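# Stand up the fallen spice jar, load it and creep the spice caddy home

## Task

Stand the fallen spice jar up on the worktop and let go, then take it again by its cap from above and set it down upright in the caddy's empty cell. Then creep the loaded wooden caddy home into the organiser's bay: it is heavy and the bay is snug, so push on its two trailing corner posts in turn, a little at a time and back and forth between them, not on the panel between the posts, until both sides are right up to the bay's back wall. Slide the caddy, never lift or tip it, and do not knock over anything in it or round it.

Things in the scene. Friction and masses are not known exactly. Their poses are not given: they have to be found in the camera images.
- jar: Fallen spice jar: clear, square with rounded edges, round yellow cap; 45 x 44 mm across, 100 mm tall, 0.11 kg; the only jar lying on its side on the worktop (axis level, 22 mm up), left of the caddy. Origin: centre of its base; z runs from base to cap. The cap is the top 20 mm (80 to 100 mm up), 44 mm in diameter.
- caddy: Open pale wooden box with corner posts, 150 (x) x 140 (y) x 60 mm high, loose and askew on the worktop, its leading +x end in or just before the bay's mouth. Four cells: floor 8 mm, dividers 44 mm, sides 56 mm high. Loaded 1.1 to 1.6 kg, slides at about 5 to 12 N. Origin: centre of underside; +x into the bay (about the robot's right), +y away from the robot, z up.
- empty_cell (a point): Floor centre of the caddy's one empty cell (leading end, window side), at (35, 32, 8) mm in the caddy's frame and with its axes. The cell is 61 mm (x) by 58 mm (y). Beside it, in -y, stands a jar with its top 106 mm above the worktop; behind it, in -x, lies a garlic bulb, top at 64 mm.
- window_post (a point): Middle of the trailing (-x) face of the caddy's trailing corner post on the window side (away from the robot), at (-75, 61, 30) mm in the caddy's frame and with its axes. Post 18 mm square, 60 mm high. The panel between the two trailing posts is 50 mm high and set back 5 mm from their faces.
- front_post (a point): The same point of the caddy's other trailing corner post, on the robot's side (towards the worktop's front edge), at (-75, -61, 30) mm in the caddy's frame and with its axes.
- organiser: Pale wooden organiser fixed to the worktop: bay 150 mm wide, cheeks 55 mm high and 95 mm long, splayed lips 25 mm long at the mouth, back wall 75 mm high. Origin: middle of the back wall's bay side, on the worktop. +x from mouth to wall (about the world's -y), +y away from the robot. Caddy home: its trailing post faces at x = -150 mm, 55 mm outside the cheeks.
- stood_jar: The other spice jar, white cap, 47 mm across, 98 mm tall, standing in the caddy beside the empty cell; origin: centre of its base.
- garlic_a: Garlic bulb, 56 mm, in the caddy's trailing cell on the window side; origin: underside.
- garlic_b: Garlic bulb, 56 mm, in the caddy's trailing cell on the robot's side; origin: underside.
- bottle: Sauce bottle, 48 mm across, 183 mm tall, in the pocket behind the bay's back wall; origin: centre of its base.
- glass: Drinking glass, 65 mm across, 88 mm tall, in the pocket beside the bottle; origin: centre of its base.
- mug: White mug, 98 mm tall, on the worktop left of the fallen jar; origin: underside.
- bowl: White bowl, 114 mm across, 51 mm high, far right on the worktop; origin: underside.
- tub: Food tub with a red lid, 89 x 119 x 56 mm, at the back between cooker and dish rack; origin: underside.

How it is judged:
By the outcome, as a careful person would: the job done as asked, in the order asked, and still so for the second after the job is handed in, with the robot touching nothing.
It also fails if it takes over 72 s, if anything falls off the work surface, if the arm or the gripper's body presses on something with over 40 N, if the wrist force passes 120 N, or if a joint passes its speed limit or range.

## Robot

A 6-joint arm with a two-finger parallel gripper is mounted at the origin on a cart in front of the work surface, level with it; the furniture and walls round the work are solid. World frame = base frame: x ahead of the robot, y to its left, z up, the work surface at z = 0. Lengths are in m, angles in rad, forces in N, time in s.
With the tool pointing down it reaches from about 0.4 to 0.825 m from the base axis. Payload 7 kg.
Tool frame: the origin (TCP) lies on the front face of the gripper's body, between the roots of the fingers; the fingertips stand 66 mm ahead of it and the grasp point (between the pads) lies 47 mm ahead of it; z points along the fingers, y is the line along which they close (so a half turn about z gives the same grasp; the last joint's range is limited). The gripper opens to 88 mm and grips with 3 to 60 N. Pads are 19 mm wide; open, the fingers measure 130 mm over their backs; the gripper's body (78 mm by 193 mm) begins 47 mm behind the grasp point.
Start: joints at [1.628, 0.359, 0.012, 0, -1.224, -0.288], TCP at [0.154, 0.657, 0.292] pointing down, gripper open.
Joint ranges: [-3.07, 3.07], [-1.43, 2.12], [-1.02, 1.25], [-3.03, 1.67], [-3.05, -0], [-3.03, 3.03]. Speed limits (rad/s): [2.39, 2.39, 3.01, 3.14, 3.14, 3.14].

## Interface

Orientations are given as [roll, pitch, yaw] about the fixed x, y, z axes, in that order (R = Rz(yaw) Ry(pitch) Rx(roll)).
In Python, from station import arm gives the robot as it stands. The module is installed in compiled form; this text tells all that it offers.
- The arm moves only by the tool move_arm, never from a script. Its argument "increments" is a list of rows, each an object of numbers: "jaw": the gripper command: -1 is shut, 1 is fully open, values between are in proportion; "dx", "dy", "dz": the shift along the tool's x, y, z in m; "twist": the turn about the tool's z in rad. A call has 1 to 12 rows; each row shifts and turns the commanded pose from where the row before left it, along the tool's axes as they then stand; what a row does not reach is not made up. A row lasts 1/12 s, in which the tool goes at most 41.7 mm and 7.16 degrees, less where a joint would pass 70% of its speed; a pose out of reach is approached as far as the arm can. A call is refused whole if a number of a shift passes 0.0417 or a number of a turn 0.125, either way. A call with a gripper value outside its range is refused whole. The fingers move at their own pace and stop on an object; "force" is the grip in N (left out, the last holds). Time passes only in rows, so rows that do not move let the fingers close. It gives the time, the measured TCP pose, the force, the opening and the grip force at its end, in the units of the state.
- arm.get_state(): the state, without advancing time (a new reading comes with each control period).
- arm.grab_frame(name): name is "scene" or "top"; returns the picture (400x640x3 uint8, blue, green, red); there is no depth.
- arm.camera_info(name): a dict with "K" (3x3 intrinsics, pixels), "extrinsics" (4x4, takes a point from camera to world coordinates). Camera axes: x right, y down, z forward; pixel columns grow to the right and rows downward; lengths in m; the calibration is good to about 2 mm. A picture is of the moment at which its call begins. camera_info takes no time and is no camera call.
- arm.job_done(): hands the job in; it is judged then, once.
Trained networks look in the newest picture that a camera, given by its name, has taken for a name from the list of things; names that differ only in an ending like _2 or _b are one class to them, and where a whole thing is asked for, a point or a joint stands for the part that bears it (a point fixed in the world has none). Each returns a list of dicts, best first, with "score" (0 to 1); they miss things now and then, are a little off and sometimes report something else, mostly with a low value. They report only what shows in the picture. A call takes as long as a camera call.
- arm.find_in(camera, name): "position" ([x, y, z] in m, in world coordinates, good to about 4 mm: the middle of the surface that is visible of it).
- arm.silhouettes(camera, name): "pixels" (400x640 bool, what is visible of it).
- arm.pinpoint(camera, name): "position" ([x, y, z] in m, in world coordinates, good to about 4 mm: a listed point, or the origin of a listed thing).
The state is a dict: "t": time; "q": joint angles; "qd": joint speeds; "joint_efforts": joint torques, N m; "eef_pos": TCP position; "ee_rot": TCP orientation; "force": force on the tool from outside, world axes, zero at the start; "moment": the same for the moment, N m; "width": finger opening in m; "gripper_force": force on a finger pad.
Only numpy, scipy, OpenCV 4.12 (cv2) and the standard library are available. Lean on these libraries where they do the work, as an engineer would, in place of code of your own. Each camera call takes 0.05 s, during which the arm holds its last target. There are 200 camera calls.

## Working session

There is one attempt and no reset: what is moved stays moved. The work goes in short steps, Python scripts to look and compute and a tool call to move; the robot and the scene stay as the last step left them, time stands still between calls to the robot, and variables do not carry over. Pictures are saved under pics/ and viewed, at most 10 in all, crops included, and the job is handed in when it is done.

Besides the shell and the picture viewer there is one more tool, called after ">>>" by a JSON object that holds its "op" and its "data". move_arm: Moves the arm, as the interface text tells. Its arguments: {"type":"object","properties":{"increments":{"type":"array"},"force":{"type":"number"}},"required":["increments"]}

```bash
mkdir -p pics; python3 - <<'E'
from station import arm
import cv2,numpy as np
s=arm.get_state(); print({k:np.round(v,4).tolist() for k,v in s.items()})
for c in("scene","top"):
    cv2.imwrite(f"pics/{c}0.png",arm.grab_frame(c)); i=arm.camera_info(c); print(c,np.round(i["K"],1).tolist(),np.round(i["extrinsics"],3).tolist())
    for n in("jar","caddy","empty_cell","window_post","front_post","organiser","stood_jar","mug"):
        print(c,n,[(np.round(d["position"],3).tolist(),round(d["score"],2)) for d in arm.pinpoint(c,n)[:2]])
    print('find jar',[(np.round(d["position"],3).tolist(),round(d["score"],2)) for d in arm.find_in(c,"jar")[:3]])
print(arm.get_state()["t"])
E
```

```text
{'t': 0.0, 'q': [1.6281, 0.3594, 0.0111, -0.0004, -1.2241, -0.2881], 'qd': [-0.0033, -0.0005, -0.0002, -0.0002, -0.0007, -0.0001], 'joint_efforts': [-0.0021, -58.2709, 29.3063, 6.9972, 0.0069, -0.0002], 'eef_pos': [0.1543, 0.6567, 0.2912], 'ee_rot': [3.14, -0.0001, -0.2309], 'force': [-0.1831, 0.3223, 0.0731], 'moment': [-0.0274, -0.0204, -0.0322], 'gripper_force': 0.0, 'width': 0.0877}
scene [[468.2, 0.0, 320.8], [0.0, 468.2, 192.2], [0.0, 0.0, 1.0]] [[-0.653, -0.383, 0.654, -0.805], [-0.758, 0.352, -0.55, 1.078], [-0.019, -0.854, -0.52, 1.095], [0.0, 0.0, 0.0, 1.0]]
scene jar [([0.431, 0.197, 0.022], 0.62)]
scene caddy [([0.474, -0.026, -0.002], 0.64)]
scene empty_cell [([0.51, -0.059, 0.008], 0.72), ([0.472, -0.023, -0.002], 0.31)]
scene window_post [([0.53, 0.055, 0.026], 0.75)]
scene front_post [([0.408, 0.044, 0.029], 0.72)]
scene organiser [([0.466, -0.208, -0.0], 0.69)]
scene stood_jar [([0.439, -0.063, 0.008], 0.73)]
scene mug [([0.45, 0.529, 0.003], 0.74)]
find jar [([0.387, 0.254, 0.036], 0.88), ([0.41, -0.208, 0.038], 0.72), ([0.431, -0.251, 0.081], 0.61)]
top [[380.2, 0.0, 319.8], [0.0, 380.2, 200.7], [0.0, 0.0, 1.0]] [[0.132, -0.968, 0.216, 0.244], [-0.991, -0.129, 0.025, -0.032], [0.004, -0.217, -0.976, 1.293], [0.0, 0.0, 0.0, 1.0]]
top jar [([0.433, 0.196, 0.022], 0.94)]
top caddy [([0.473, -0.024, -0.001], 0.87)]
top empty_cell [([0.527, 0.058, 0.03], 0.66), ([0.512, -0.056, 0.005], 0.6)]
top window_post [([0.526, 0.057, 0.03], 0.81)]
top front_post [([0.408, 0.045, 0.034], 0.81), ([0.445, 0.531, -0.004], 0.54)]
top organiser [([0.469, -0.209, -0.007], 0.8), ([0.508, -0.253, 0.008], 0.25)]
top stood_jar [([0.44, -0.064, 0.006], 0.54)]
top mug [([0.449, 0.528, -0.004], 0.61), ([0.432, 0.197, 0.021], 0.25)]
find jar [([0.399, 0.234, 0.042], 0.59)]
1.0
```

View pics/scene0.png

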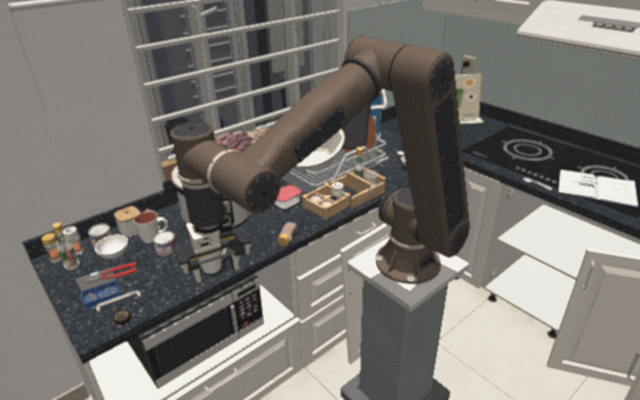

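View pics/top0.png

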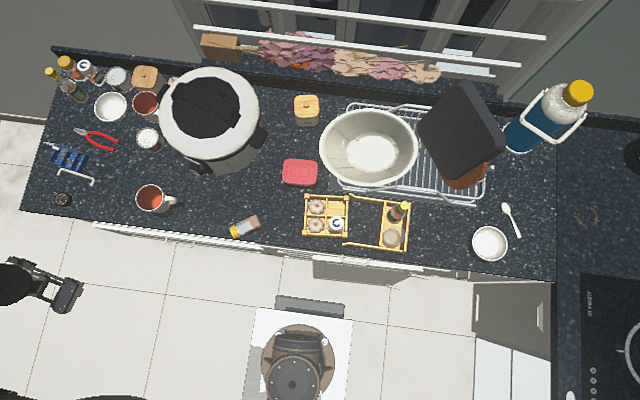

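The scene view shows the fallen jar at about (288,233), with the caddy and organiser at (330,195)-(385,185). In the top view the jar runs from its cap at (235,232) to its base at (258,219). The caddy is at (326,215) and the organiser at (378,222), and the networks' positions agree with the pictures. Next I need the jar's axis.

```bash
cat > h.py <<'E'
from station import arm
import cv2,numpy as np
def ray(c,px,z):
    i=arm.camera_info(c);E=np.array(i["extrinsics"]);K=np.array(i["K"])
    px=np.atleast_2d(px).astype(float)
    d=(np.c_[px,np.ones(len(px))]@np.linalg.inv(K).T)@E[:3,:3].T
    o=E[:3,3]; return o+d*((z-o[2])/d[:,2])[:,None]
def proj(c,P):
    i=arm.camera_info(c);E=np.linalg.inv(np.array(i["extrinsics"]));p=np.atleast_2d(P)@E[:3,:3].T+E[:3,3]
    u=p@np.array(i["K"]).T; return u[:,:2]/u[:,2:]
def pin(n,cams=("top","scene")):
    r=[]
    for c in cams:
        arm.grab_frame(c)
        for d in arm.pinpoint(c,n)[:2]: r.append((c,np.round(d["position"],4).tolist(),round(d["score"],2)))
    return r
E
python3 - <<'E'
from h import *
for c in("top","scene"):
    im=arm.grab_frame(c); 
    for d in arm.silhouettes(c,"jar")[:2]:
        m=d["pixels"]; ys,xs=np.nonzero(m); P=ray(c,np.c_[xs,ys],0.022)[:,:2]
        r=cv2.minAreaRect((P*1000).astype(np.float32)); print(c,round(d["score"],2),m.sum(),r)
        mu=P.mean(0);w,v=np.linalg.eigh(np.cov((P-mu).T)); print(mu,v[:,1],np.degrees(np.arctan2(v[1,1],v[0,1])))
        hsv=cv2.cvtColor(im,cv2.COLOR_BGR2HSV); y=m&(hsv[...,0]>18)&(hsv[...,0]<34)&(hsv[...,1]>130)
        ys,xs=np.nonzero(y); print('yellow',len(xs),ray(c,np.c_[xs,ys],0.03)[:,:2].mean(0))
p=ray  # crop
im=arm.grab_frame("top"); cv2.imwrite("pics/crop1.png",cv2.resize(im[175:260,210:420],None,fx=3.8,fy=3.8,interpolation=cv2.INTER_CUBIC))
print(pin("jar"))
E
```

```text
scene 0.67 879 ((476.5336608886719, -29.25231170654297), (198.36990356445312, 203.54891967773438), 3.5954883098602295)
[ 0.47177547 -0.0147313 ] [-0.88628911  0.46313239] 152.41057982679123
yellow 0 [nan nan]
scene 0.52 291 ((401.77008056640625, 236.8940887451172), (60.457550048828125, 138.59637451171875), 42.227577209472656)
[0.40304174 0.23844213] [-0.64848227  0.76122976] 130.42726922698296
yellow 47 [0.37555124 0.26929051]
[('top', [0.4305, 0.1974, 0.0213], 0.55), ('scene', [0.4276, 0.1978, 0.0259], 0.54)]<stdin>:9: RuntimeWarning: Mean of empty slice.
  ret = um.true_divide(
```

View pics/crop1.png

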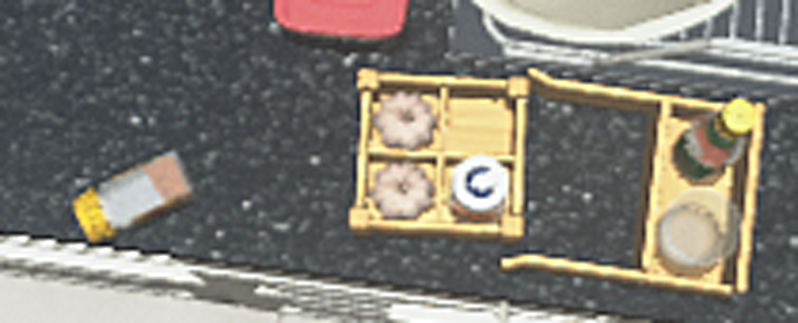

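The crop shows the jar with its cap at about (88,220) and base at about (183,172). The empty cell is at (480,125), the white-cap jar at (478,185), and the caddy's trailing posts at (367,80) and (359,218). The caddy's lead end is just at the bay's mouth.

```bash
python3 - <<'E'
from h import *
im=arm.grab_frame("top")
f=lambda p:np.array(p)/3.8+[210-.37,175-.37]
for z in(0.022,0.04):
    P=ray("top",f([(75,206),(102,240),(176,150),(190,192)]),z)[:,:2]; cap=(P[0]+P[1])/2;b=(P[2]+P[3])/2
    v=cap-b; print(z,P.round(3).tolist(),cap,b,np.linalg.norm(v),np.degrees(np.arctan2(v[1],v[0])))
# fit box model mask
g=cv2.GaussianBlur(im,(3,3),0).max(2)>120
roi=np.zeros_like(g);roi[208:242,222:266]=1; n,l,s,c=cv2.connectedComponentsWithStats((g&roi).astype(np.uint8)); k=1+s[1:,4].argmax(); m=l==k; print(s[k],m.sum())
from scipy.optimize import minimize
def model(p):
    x,y,t=p;a=np.array([np.cos(t),np.sin(t)]);n=np.array([-a[1],a[0]]);o=np.array([x,y])
    Q=[np.r_[o+a*u+n*w,z] for u in(0,.1) for w in(-.022,.022) for z in(0.004,.04)]
    h=cv2.convexHull(((proj("top",Q)+.5)*16).astype(np.int32)); M=np.zeros((6400//1,),np.uint8)
    M=np.zeros((400*4,640*4),np.uint8);cv2.fillConvexPoly(M,(h/4).astype(np.int32),1);return cv2.resize(M.astype(np.float32),(640,400),interpolation=cv2.INTER_AREA)
co=lambda p:np.abs(model(p)-m).sum()
r=minimize(co,[.431,.197,np.radians(128)],method="Nelder-Mead",options=dict(initial_simplex=[[.431,.197,2.2],[.436,.197,2.2],[.431,.202,2.2],[.431,.197,2.4]]))
print(r.x,np.degrees(r.x[2]),r.fun)
E
```

```text
0.022 [[0.388, 0.29], [0.362, 0.261], [0.45, 0.21], [0.414, 0.191]] [0.37483792 0.27513874] [0.4318566  0.20016086] 0.09419560581070065 127.25202162620266
0.04 [[0.386, 0.285], [0.36, 0.256], [0.447, 0.206], [0.412, 0.188]] [0.37298654 0.27078875] [0.42919792 0.19687245] 0.0928619267455032 127.25202162620262
[229 215  31  23 385] 385
[0.43063449 0.19990475 2.15960613] 123.73631681023582 89.625
```

>>> {"op": "move_arm", "data": {"increments": [{"twist": 0.117, "dz": 0.02, "jaw": 1}, {"twist": 0.117, "dz": 0.02, "jaw": 1}, {"twist": 0.117, "dz": 0.02, "jaw": 1}, {"twist": 0.117, "dz": 0.02, "jaw": 1}, {"twist": 0.117, "dz": 0.02, "jaw": 1}, {"twist": 0.118, "dz": 0.02, "jaw": 1}], "force": 5}}

```text
$.increments[0]: bad value
```

>>> {"op": "move_arm", "data": {"increments": [{"dx": 0.038, "dy": 0.004, "jaw": 0.7}, {"dx": 0.038, "dy": 0.004, "jaw": 0.7}, {"dx": 0.038, "dy": 0.004, "jaw": 0.7}, {"dx": 0.038, "dy": 0.004, "jaw": 0.7}, {"dx": 0.038, "dy": 0.004, "jaw": 0.7}, {"dx": 0.038, "dy": 0.004, "jaw": 0.7}, {"dx": 0.038, "dy": 0.004, "jaw": 0.7}, {"dx": 0.038, "dy": 0.004, "jaw": 0.7}, {"dx": 0.038, "dy": 0.004, "jaw": 0.7}, {"dx": 0.038, "dy": 0.004, "jaw": 0.7}, {"dx": 0.038, "dy": 0.004, "jaw": 0.7}, {"dx": 0.038, "dy": 0.004, "jaw": 0.7}]}}

```text
$.increments[0]: bad value
```

>>> {"op": "move_arm", "data": {"increments": [{"jaw": 1, "dx": 0, "dy": 0, "dz": 0.02, "twist": 0.117}, {"jaw": 1, "dx": 0, "dy": 0, "dz": 0.02, "twist": 0.117}, {"jaw": 1, "dx": 0, "dy": 0, "dz": 0.02, "twist": 0.117}, {"jaw": 1, "dx": 0, "dy": 0, "dz": 0.02, "twist": 0.117}, {"jaw": 1, "dx": 0, "dy": 0, "dz": 0.02, "twist": 0.117}, {"jaw": 1, "dx": 0, "dy": 0, "dz": 0.02, "twist": 0.118}], "force": 5}}

```text
t: 2.0
eef_pos: [0.1544, 0.6571, 0.1714]
ee_rot: [-3.141, 0.0, -0.94]
force: [-0.2, 0.6, -0.3]
width: 0.0877
gripper_force: 0.0
```

>>> {"op": "move_arm", "data": {"increments": [{"jaw": 0.7, "dx": 0.038, "dy": 0.004, "dz": 0, "twist": 0}, {"jaw": 0.7, "dx": 0.038, "dy": 0.004, "dz": 0, "twist": 0}, {"jaw": 0.7, "dx": 0.038, "dy": 0.004, "dz": 0, "twist": 0}, {"jaw": 0.7, "dx": 0.038, "dy": 0.004, "dz": 0, "twist": 0}, {"jaw": 0.7, "dx": 0.038, "dy": 0.004, "dz": 0, "twist": 0}, {"jaw": 0.7, "dx": 0.038, "dy": 0.004, "dz": 0, "twist": 0}, {"jaw": 0.7, "dx": 0.038, "dy": 0.004, "dz": 0, "twist": 0}, {"jaw": 0.7, "dx": 0.038, "dy": 0.004, "dz": 0, "twist": 0}, {"jaw": 0.7, "dx": 0.038, "dy": 0.004, "dz": 0, "twist": 0}, {"jaw": 0.7, "dx": 0.038, "dy": 0.004, "dz": 0, "twist": 0}, {"jaw": 0.7, "dx": 0.038, "dy": 0.004, "dz": 0, "twist": 0}, {"jaw": 0.7, "dx": 0.038, "dy": 0.004, "dz": 0, "twist": 0}]}}

```text
t: 3.0
eef_pos: [0.3877, 0.2604, 0.1726]
ee_rot: [-3.141, 0.0, -0.933]
force: [0.5, 0.2, -0.6]
width: 0.0743
gripper_force: 0.0
```

>>> {"op": "move_arm", "data": {"increments": [{"jaw": 0.7, "dx": 0.002, "dy": 0, "dz": 0.03, "twist": 0}, {"jaw": 0.7, "dx": 0, "dy": 0, "dz": 0.03, "twist": 0}, {"jaw": 0.7, "dx": 0, "dy": 0, "dz": 0.025, "twist": 0}, {"jaw": 0.7, "dx": 0, "dy": 0, "dz": 0.014, "twist": 0}, {"jaw": 0, "dx": 0, "dy": 0, "dz": 0, "twist": 0}, {"jaw": -0.3, "dx": 0, "dy": 0, "dz": 0, "twist": 0}, {"jaw": -0.3, "dx": 0, "dy": 0, "dz": 0, "twist": 0}, {"jaw": -0.3, "dx": 0, "dy": 0, "dz": 0, "twist": 0}, {"jaw": -0.3, "dx": 0, "dy": 0, "dz": 0, "twist": 0}, {"jaw": -0.3, "dx": 0, "dy": 0, "dz": 0, "twist": 0}], "force": 5}}

```text
t: 3.83
eef_pos: [0.3886, 0.261, 0.0742]
ee_rot: [-3.139, 0.001, -0.933]
force: [-0.7, 0.3, 3.8]
width: 0.0442
gripper_force: 4.9
```

```bash
python3 - <<'E'
from h import *
print(arm.get_state()["eef_pos"],arm.get_state()["width"])
cv2.imwrite("pics/a.png",np.hstack([cv2.resize(arm.grab_frame("scene")[180:280,230:350],None,fx=3.3,fy=3.3),cv2.resize(arm.grab_frame("top")[180:280,200:320],None,fx=3.3,fy=3.3)]))
print(pin("jar"))
E
```

```text
[0.38857088 0.26101988 0.07418096] 0.04423055435301099
[('top', [0.4323, 0.1956, 0.0215], 0.77), ('top', [0.4353, -0.2499, 0.0073], 0.25), ('scene', [0.4294, 0.1975, 0.0206], 0.57), ('scene', [0.4088, 0.0425, 0.0303], 0.21)]
```

View pics/a.png

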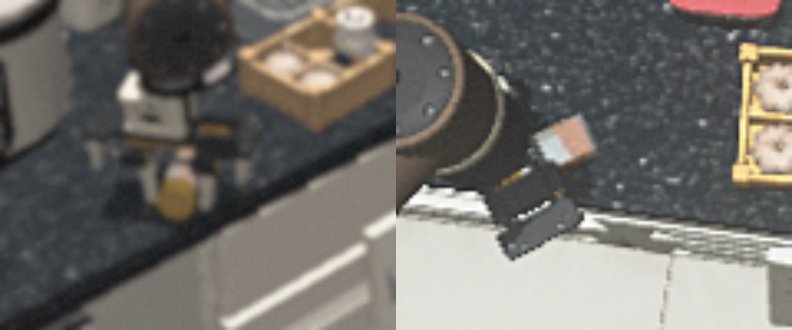

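>>> {"op": "move_arm", "data": {"increments": [{"jaw": -0.3, "dx": 0.006, "dy": 0, "dz": -0.0129, "twist": 0}, {"jaw": -0.3, "dx": 0.008, "dy": 0, "dz": -0.0117, "twist": 0}, {"jaw": -0.3, "dx": 0.01, "dy": 0, "dz": -0.0102, "twist": 0}, {"jaw": -0.3, "dx": 0.0115, "dy": 0, "dz": -0.0082, "twist": 0}, {"jaw": -0.3, "dx": 0.013, "dy": 0, "dz": -0.006, "twist": 0}, {"jaw": -0.3, "dx": 0.0135, "dy": 0, "dz": -0.0038, "twist": 0}, {"jaw": -0.3, "dx": 0, "dy": 0, "dz": 0, "twist": 0}], "force": 4}}

```text
t: 4.72
eef_pos: [0.426, 0.2096, 0.1269]
ee_rot: [-3.14, 0.0, -0.935]
force: [0.3, 0.5, 0.2]
width: 0.044
gripper_force: 4.0
```

```bash
python3 - <<'E'
from h import *
s=arm.get_state();print(s["eef_pos"],s["width"],s["force"])
a=arm.grab_frame("scene");b=arm.grab_frame("top")
cv2.imwrite("pics/b.png",np.hstack([cv2.resize(a[180:280,230:350],None,fx=3.3,fy=3.3),cv2.resize(b[180:280,200:320],None,fx=3.3,fy=3.3)]))
print(pin("jar"))
E
```

```text
[0.42597592 0.20961886 0.12687945] 0.0440125227445515 [0.29194884 0.54142964 0.16241952]
[('top', [0.4554, 0.1665, 0.0139], 0.62), ('top', [0.5258, 0.0544, 0.0318], 0.29), ('scene', [0.4727, -0.0268, -0.0014], 0.68), ('scene', [0.4548, 0.1714, 0.0133], 0.53)]
```

View pics/b.png

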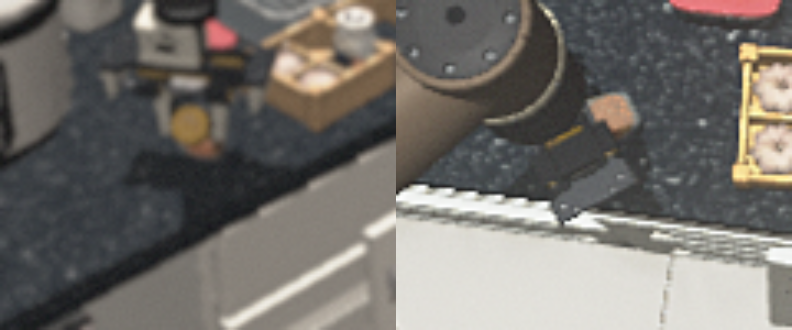

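The jar is partly up, at about 50°, with its base edge near the worktop and slid forward. I'll continue the arc with a lighter grip.

>>> {"op": "move_arm", "data": {"increments": [{"jaw": -0.3, "dx": 0, "dy": 0, "dz": 0.0055, "twist": 0}, {"jaw": -0.3, "dx": 0.006, "dy": 0, "dz": -0.0021, "twist": 0}, {"jaw": -0.3, "dx": 0.006, "dy": 0, "dz": -0.0021, "twist": 0}, {"jaw": -0.3, "dx": 0.006, "dy": 0, "dz": -0.0013, "twist": 0}, {"jaw": -0.3, "dx": 0.006, "dy": 0, "dz": -0.001, "twist": 0}, {"jaw": -0.3, "dx": 0.006, "dy": 0, "dz": -0.0004, "twist": 0}, {"jaw": -0.3, "dx": 0.006, "dy": 0, "dz": 0, "twist": 0}, {"jaw": -0.3, "dx": 0.006, "dy": 0, "dz": 0, "twist": 0}], "force": 3}}

```text
t: 5.68
eef_pos: [0.4506, 0.1762, 0.1275]
ee_rot: [-3.141, 0.0, -0.934]
force: [-1.1, 0.9, 0.4]
width: 0.0437
gripper_force: 3.0
```

```bash
python3 - <<'E'
from h import *
s=arm.get_state();print(s["eef_pos"],s["width"],s["force"])
a=arm.grab_frame("scene");b=arm.grab_frame("top")
cv2.imwrite("pics/c.png",np.hstack([cv2.resize(a[180:280,230:350],None,fx=3.3,fy=3.3),cv2.resize(b[180:280,200:320],None,fx=3.3,fy=3.3)]))
print(pin("jar"),pin("jar"))
E
```

```text
[0.45059903 0.17615377 0.12748598] 0.043677279987631046 [-1.06928527  0.91189093  0.4455099 ]
[('top', [0.4822, 0.1325, 0.0136], 0.59), ('scene', [0.4795, 0.1359, 0.0126], 0.72)] [('top', [0.4795, 0.1361, 0.0162], 0.45), ('scene', [0.4787, 0.1369, 0.0124], 0.69)]
```

View pics/c.png

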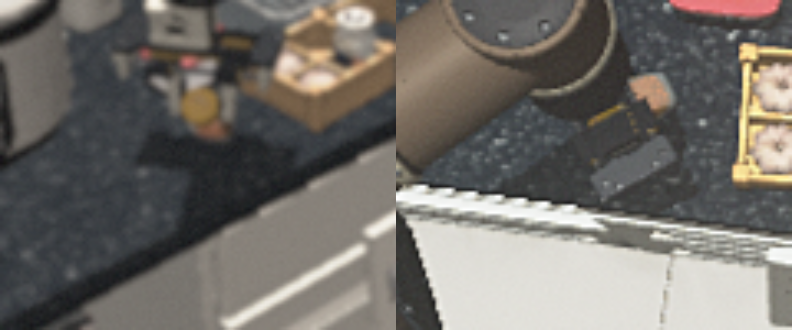

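The jar slid along at about 50° without rotating further. I'll jerk it upward with a light grip so it swings closer to vertical.

>>> {"op": "move_arm", "data": {"increments": [{"jaw": -0.3, "dx": 0, "dy": 0, "dz": -0.041, "twist": 0}, {"jaw": -0.3, "dx": 0, "dy": 0, "dz": 0.02, "twist": 0}, {"jaw": -0.3, "dx": 0, "dy": 0, "dz": 0, "twist": 0}, {"jaw": -0.3, "dx": 0, "dy": 0, "dz": -0.041, "twist": 0}, {"jaw": -0.3, "dx": 0, "dy": 0, "dz": 0.02, "twist": 0}, {"jaw": -0.3, "dx": 0, "dy": 0, "dz": 0, "twist": 0}, {"jaw": -0.3, "dx": 0, "dy": 0, "dz": 0, "twist": 0}], "force": 3}}

```text
t: 6.77
eef_pos: [0.4491, 0.1761, 0.1685]
ee_rot: [3.139, 0.0, -0.934]
force: [0.4, -0.3, -0.7]
width: 0.0441
gripper_force: 3.0
```

```bash
cat >> h.py <<'E'
def jt():
    s=arm.get_state();g=np.array(s["eef_pos"])-[0,0,.047]
    yaw=s["ee_rot"][2];print("grasp",g.round(4),"w",round(s["width"],4),"F",np.round(s["force"],1),"t",s["t"],"yaw",round(yaw,4))
    for c,p,sc in pin("jar"):
        d=np.array(p)-g; h=d[0]*np.cos(yaw)+d[1]*np.sin(yaw)
        if np.hypot(d[0],d[1])<.1: print(c,sc,p,"h",round(h,4),"v",round(-d[2],4),"ang",round(np.degrees(np.arctan2(-d[2],h)),1))
E
python3 - <<'E'
from h import *
jt();jt()
E
```

```text
grasp [0.4491 0.1761 0.1215] w 0.0441 F [ 0.4 -0.3 -0.7] t 6.7667 yaw -0.9341
top 0.59 [0.4457, 0.181, 0.0311] h -0.006 v 0.0904 ang 93.8
scene 0.5 [0.4444, 0.1837, 0.0264] h -0.0089 v 0.0951 ang 95.4
grasp [0.4499 0.1766 0.1221] w 0.0438 F [-0.8  0.8 -1.3] t 6.9667 yaw -0.9337
top 0.38 [0.4453, 0.1837, 0.0308] h -0.0085 v 0.0913 ang 95.3
scene 0.83 [0.4413, 0.1847, 0.0295] h -0.0116 v 0.0926 ang 97.2
```

It now hangs upright, held at the cap. I'll lower it gently.

>>> {"op": "move_arm", "data": {"increments": [{"jaw": -0.3, "dx": 0, "dy": 0, "dz": 0.005, "twist": 0}, {"jaw": -0.3, "dx": 0, "dy": 0, "dz": 0.006, "twist": 0}, {"jaw": -0.3, "dx": 0, "dy": 0, "dz": 0.006, "twist": 0}, {"jaw": -0.3, "dx": 0, "dy": 0, "dz": 0.004, "twist": 0}, {"jaw": -0.3, "dx": 0, "dy": 0, "dz": 0.002, "twist": 0}, {"jaw": -0.3, "dx": 0, "dy": 0, "dz": 0, "twist": 0}], "force": 3.5}}

```text
t: 7.67
eef_pos: [0.4498, 0.1765, 0.1456]
ee_rot: [3.14, -0.0, -0.934]
force: [-0.7, -0.7, -1.4]
width: 0.0439
gripper_force: 3.5
```

```bash
python3 - <<'E'
from h import *
a=arm.grab_frame("scene");b=arm.grab_frame("top")
cv2.imwrite("pics/d.png",np.hstack([cv2.resize(a[180:280,230:350],None,fx=3.3,fy=3.3),cv2.resize(b[180:280,200:320],None,fx=3.3,fy=3.3)]))
jt();jt()
E
```

```text
grasp [0.4502 0.1768 0.0993] w 0.0441 F [ 0.2 -0.4 -0.8] t 7.7667 yaw -0.9338
top 0.45 [0.447, 0.1822, 0.0078] h -0.0063 v 0.0915 ang 93.9
scene 0.79 [0.4461, 0.1849, 0.007] h -0.009 v 0.0923 ang 95.5
grasp [0.4502 0.1769 0.0996] w 0.0439 F [ 0.4  0.5 -0.1] t 7.9667 yaw -0.9338
scene 0.73 [0.4441, 0.1813, 0.0086] h -0.0072 v 0.091 ang 94.5
```

View pics/d.png

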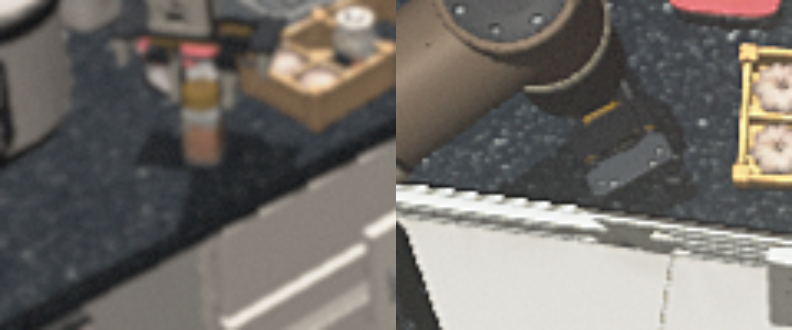

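>>> {"op": "move_arm", "data": {"increments": [{"jaw": -0.3, "dx": 0, "dy": 0, "dz": 0.003, "twist": 0}, {"jaw": -0.3, "dx": 0, "dy": 0, "dz": 0.002, "twist": 0}, {"jaw": -0.3, "dx": 0, "dy": 0, "dz": 0.001, "twist": 0}, {"jaw": -0.3, "dx": 0, "dy": 0, "dz": 0.001, "twist": 0}], "force": 3.5}}

```text
t: 8.5
eef_pos: [0.45, 0.1766, 0.1391]
ee_rot: [3.141, -0.0, -0.934]
force: [-0.0, 0.8, -1.0]
width: 0.0441
gripper_force: 3.5
```

>>> {"op": "move_arm", "data": {"increments": [{"jaw": -0.3, "dx": 0, "dy": 0, "dz": 0.001, "twist": 0}, {"jaw": -0.3, "dx": 0, "dy": 0, "dz": 0.001, "twist": 0}], "force": 3}}

```text
t: 8.67
eef_pos: [0.4504, 0.1768, 0.1376]
ee_rot: [-3.141, -0.0, -0.934]
force: [-1.1, -0.5, 4.9]
width: 0.0445
gripper_force: 3.0
```

```bash
python3 - <<'E'
from h import *
jt();jt()
E
```

```text
grasp [0.4504 0.1768 0.0906] w 0.0445 F [-1.1 -0.5  4.9] t 8.6667 yaw -0.9335
scene 0.54 [0.4428, 0.1857, -0.0021] h -0.0116 v 0.0927 ang 97.2
grasp [0.4502 0.1768 0.0905] w 0.0443 F [-0.3 -1.2  1.4] t 8.8667 yaw -0.9338
scene 0.51 [0.4457, 0.1847, 0.0011] h -0.009 v 0.0894 ang 95.8
```

>>> {"op": "move_arm", "data": {"increments": [{"jaw": 0.1, "dx": 0, "dy": 0, "dz": 0, "twist": 0}, {"jaw": 0.2, "dx": 0, "dy": 0, "dz": 0, "twist": 0}, {"jaw": 0.4, "dx": 0, "dy": 0, "dz": 0, "twist": 0}, {"jaw": 0.6, "dx": 0, "dy": 0, "dz": 0, "twist": 0}, {"jaw": 0.6, "dx": 0, "dy": 0, "dz": 0, "twist": 0}, {"jaw": 0.6, "dx": 0, "dy": 0, "dz": -0.02, "twist": 0}, {"jaw": 0.6, "dx": 0, "dy": 0, "dz": -0.03, "twist": 0}, {"jaw": 0.6, "dx": 0, "dy": 0, "dz": -0.04, "twist": 0}, {"jaw": 0.6, "dx": -0.03, "dy": 0, "dz": -0.02, "twist": 0}, {"jaw": 0.6, "dx": -0.04, "dy": 0, "dz": 0, "twist": 0}, {"jaw": 0.6, "dx": -0.04, "dy": 0, "dz": 0, "twist": 0}, {"jaw": 0.6, "dx": -0.04, "dy": 0, "dz": 0, "twist": 0}]}}

```text
t: 10.07
eef_pos: [0.3598, 0.2982, 0.2481]
ee_rot: [-3.14, 0.001, -0.935]
force: [-0.1, 1.1, 0.8]
width: 0.0701
gripper_force: 0.0
```

```bash
python3 - <<'E'
from h import *
a=arm.grab_frame("scene");b=arm.grab_frame("top")
cv2.imwrite("pics/e.png",np.hstack([cv2.resize(a[170:270,250:370],None,fx=3.3,fy=3.3),cv2.resize(b[160:260,230:350],None,fx=3.3,fy=3.3)]))
jt();print(pin("jar"))
for c,im in(("scene",a),("top",b)):
    hsv=cv2.cvtColor(im,cv2.COLOR_BGR2HSV); u=proj(c,[.446,.182,.095])[0]; y=(hsv[...,0]>15)&(hsv[...,0]<34)&(hsv[...,1]>120)
    M=np.zeros_like(y);M[int(u[1])-16:int(u[1])+16,int(u[0])-16:int(u[0])+16]=1;ys,xs=np.nonzero(y&M);print(c,u,len(xs),xs.mean(),ys.mean(),ray(c,[xs.mean(),ys.mean()],.093))
E
```

```text
grasp [0.3586 0.301  0.2008] w 0.0701 F [ 0.8 -0.5  0.2] t 10.1667 yaw -0.9289
[('top', [0.4447, 0.1823, 0.0003], 0.6), ('scene', [0.444, 0.1861, 0.003], 0.83)]
scene [290.39133273 207.49272915] 43 290.86046511627904 209.69767441860466 [[0.4348242  0.18843018 0.093     ]]
top [260.56613076 212.20201357] 146 259.75342465753425 212.63013698630138 [[0.44461165 0.18471051 0.093     ]]
```

View pics/e.png

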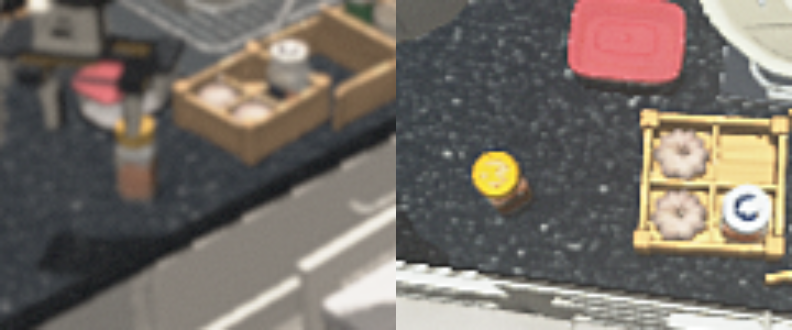

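The jar stands upright at about (0.445, 0.184), with its yellow cap showing at (497,173) in the right crop. The caddy is undisturbed. Next I regrasp it by the cap from above.

>>> {"op": "move_arm", "data": {"increments": [{"jaw": 0.6, "dx": 0.037, "dy": 0, "dz": 0, "twist": 0}, {"jaw": 0.6, "dx": 0.037, "dy": 0, "dz": 0, "twist": 0}, {"jaw": 0.6, "dx": 0.037, "dy": 0, "dz": 0, "twist": 0}, {"jaw": 0.6, "dx": 0.034, "dy": 0.001, "dz": 0, "twist": 0}, {"jaw": 0.6, "dx": 0, "dy": 0, "dz": 0, "twist": 0}], "force": 15}}

```text
t: 10.98
eef_pos: [0.4485, 0.1757, 0.2471]
ee_rot: [3.141, -0.001, -0.939]
force: [-0.4, 0.7, -0.8]
width: 0.07
gripper_force: 0.0
```

>>> {"op": "move_arm", "data": {"increments": [{"jaw": 0.6, "dx": -0.009, "dy": -0.001, "dz": 0.03, "twist": 0}, {"jaw": 0.6, "dx": 0, "dy": 0, "dz": 0.035, "twist": 0}, {"jaw": 0.6, "dx": 0, "dy": 0, "dz": 0.03, "twist": 0}, {"jaw": 0.6, "dx": 0, "dy": 0, "dz": 0.015, "twist": 0}, {"jaw": 0.3, "dx": 0, "dy": 0, "dz": 0, "twist": 0}, {"jaw": 0.1, "dx": 0, "dy": 0, "dz": 0, "twist": 0}, {"jaw": -0.2, "dx": 0, "dy": 0, "dz": 0, "twist": 0}, {"jaw": -0.2, "dx": 0, "dy": 0, "dz": 0, "twist": 0}, {"jaw": -0.2, "dx": 0, "dy": 0, "dz": 0, "twist": 0}, {"jaw": -0.2, "dx": 0, "dy": 0, "dz": 0, "twist": 0}], "force": 15}}

```text
t: 11.82
eef_pos: [0.4424, 0.1885, 0.1387]
ee_rot: [-3.139, 0.0, -0.933]
force: [-0.6, -0.8, 5.8]
width: 0.0437
gripper_force: 15.0
```

```bash
python3 - <<'E'
from h import *
jt()
W=[];Fp=[];E=[]
for c in("top","scene","top"):
    arm.grab_frame(c)
    for n,L in(("window_post",W),("front_post",Fp),("empty_cell",E)):
        L+= [np.round(d["position"],3).tolist()+[round(d["score"],2)] for d in arm.pinpoint(c,n)[:1]]
print(W,Fp,E)
w=np.mean(W,0)[:2];f=np.mean(Fp,0)[:2];y=(w-f);y/=np.linalg.norm(y);x=np.array([y[1],-y[0]])
print(np.linalg.norm(w-f),"cell",(w+f)/2+.11*x+.032*y,"ydir deg",np.degrees(np.arctan2(y[1],y[0])))
E
```

```text
grasp [0.4424 0.1885 0.0917] w 0.0437 F [-0.6 -0.8  5.8] t 11.8167 yaw -0.9335
scene 0.58 [0.442, 0.1888, 0.0014] h -0.0005 v 0.0903 ang 90.3
[[0.526, 0.055, 0.03, 0.78], [0.529, 0.057, 0.03, 0.73]] [[0.407, 0.044, 0.034, 0.7], [0.407, 0.043, 0.03, 0.83], [0.404, 0.044, 0.034, 0.97]] [[0.508, -0.055, 0.008, 0.94], [0.509, -0.057, 0.009, 0.78], [0.51, -0.055, 0.005, 0.61]]
0.12212436739288003 cell [ 0.50969529 -0.05637261] ydir deg 5.796178839004677
```

>>> {"op": "move_arm", "data": {"increments": [{"jaw": -0.3, "dx": 0, "dy": 0, "dz": -0.01, "twist": 0}, {"jaw": -0.3, "dx": 0, "dy": 0, "dz": -0.02, "twist": 0}, {"jaw": -0.3, "dx": 0, "dy": 0, "dz": -0.02, "twist": 0}, {"jaw": -0.3, "dx": 0, "dy": 0, "dz": -0.02, "twist": -0.115}, {"jaw": -0.3, "dx": 0, "dy": 0, "dz": -0.02, "twist": -0.115}, {"jaw": -0.3, "dx": 0, "dy": 0, "dz": -0.02, "twist": -0.115}, {"jaw": -0.3, "dx": 0, "dy": 0, "dz": -0.01, "twist": -0.115}, {"jaw": -0.3, "dx": 0, "dy": 0, "dz": 0, "twist": -0.115}, {"jaw": -0.3, "dx": 0, "dy": 0, "dz": 0, "twist": -0.115}, {"jaw": -0.3, "dx": 0, "dy": 0, "dz": 0, "twist": -0.115}, {"jaw": -0.3, "dx": 0, "dy": 0, "dz": 0, "twist": -0.115}, {"jaw": -0.3, "dx": 0, "dy": 0, "dz": 0, "twist": -0.115}], "force": 15}}

```text
t: 13.62
eef_pos: [0.4415, 0.1879, 0.2576]
ee_rot: [-3.141, -0.0, 0.107]
force: [-0.1, 0.6, -1.4]
width: 0.044
gripper_force: 15.0
```

>>> {"op": "move_arm", "data": {"increments": [{"jaw": -0.3, "dx": 0.004, "dy": 0.02, "dz": 0, "twist": 0}, {"jaw": -0.3, "dx": 0.004, "dy": 0.025, "dz": 0, "twist": 0}, {"jaw": -0.3, "dx": 0.004, "dy": 0.025, "dz": 0, "twist": 0}, {"jaw": -0.3, "dx": 0.004, "dy": 0.025, "dz": 0, "twist": 0}, {"jaw": -0.3, "dx": 0.004, "dy": 0.025, "dz": 0, "twist": 0}, {"jaw": -0.3, "dx": 0.004, "dy": 0.025, "dz": 0, "twist": 0}, {"jaw": -0.3, "dx": 0.004, "dy": 0.025, "dz": 0, "twist": 0}, {"jaw": -0.3, "dx": 0.004, "dy": 0.025, "dz": 0, "twist": 0}, {"jaw": -0.3, "dx": 0.004, "dy": 0.025, "dz": 0, "twist": 0}, {"jaw": -0.3, "dx": 0.004, "dy": 0.02, "dz": 0, "twist": 0}, {"jaw": -0.3, "dx": 0.002, "dy": 0.01, "dz": 0, "twist": 0}, {"jaw": -0.3, "dx": 0, "dy": 0, "dz": 0, "twist": 0}]}}

```text
t: 14.62
eef_pos: [0.509, -0.0579, 0.2573]
ee_rot: [3.142, 0.0, 0.099]
force: [0.6, 0.5, -0.2]
width: 0.0437
gripper_force: 15.0
```

```bash
python3 - <<'E'
from h import *
jt();jt()
a=arm.grab_frame("scene");b=arm.grab_frame("top")
cv2.imwrite("pics/f.png",np.hstack([cv2.resize(a[130:230,280:400],None,fx=3.3,fy=3.3),cv2.resize(b[160:260,280:400],None,fx=3.3,fy=3.3)]))
E
```

```text
grasp [ 0.509  -0.0579  0.2103] w 0.0437 F [ 0.6  0.5 -0.2] t 14.6167 yaw 0.0989
top 0.46 [0.512, -0.0581, 0.1187] h 0.003 v 0.0916 ang 88.1
top 0.43 [0.4446, -0.06, 0.0079] h -0.0642 v 0.2024 ang 107.6
scene 0.64 [0.5138, -0.0553, 0.1195] h 0.0051 v 0.0908 ang 86.8
grasp [ 0.5086 -0.0558  0.2104] w 0.0438 F [ 0.1  0.8 -0.9] t 14.8167 yaw 0.1017
top 0.51 [0.5154, -0.0546, 0.1198] h 0.0069 v 0.0906 ang 85.6
scene 0.71 [0.5124, -0.0536, 0.1199] h 0.004 v 0.0905 ang 87.4
```

View pics/f.png

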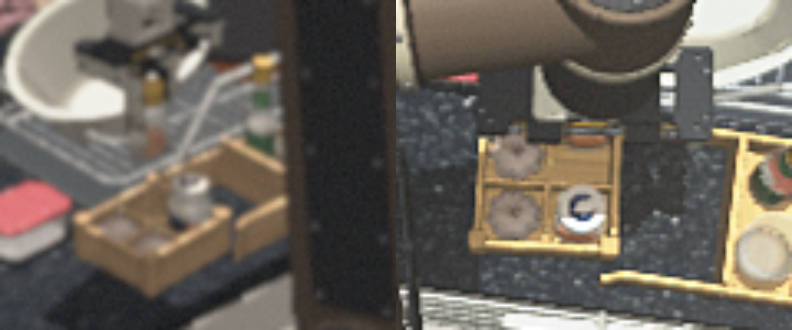

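The jar hangs above the empty cell; the scene crop shows it at (153,100). Its base is about 4 mm off in x, so I'll correct that and lower.

>>> {"op": "move_arm", "data": {"increments": [{"jaw": -0.3, "dx": -0.003, "dy": 0.001, "dz": 0.015, "twist": 0}, {"jaw": -0.3, "dx": 0, "dy": 0, "dz": 0.015, "twist": 0}, {"jaw": -0.3, "dx": 0, "dy": 0, "dz": 0.01, "twist": 0}, {"jaw": -0.3, "dx": 0, "dy": 0, "dz": 0, "twist": 0}]}}

```text
t: 15.45
eef_pos: [0.5048, -0.0578, 0.2153]
ee_rot: [3.142, 0.004, 0.101]
force: [0.0, -0.4, -1.3]
width: 0.0436
gripper_force: 15.0
```

```bash
python3 - <<'E'
from h import *
jt();jt()
print(pin("empty_cell"))
E
```

```text
grasp [ 0.5048 -0.0578  0.1683] w 0.0436 F [ 0.  -0.4 -1.3] t 15.45 yaw 0.101
top 0.39 [0.515, -0.0579, 0.0799] h 0.0102 v 0.0884 ang 83.4
scene 0.63 [0.5109, -0.0582, 0.0782] h 0.0061 v 0.0901 ang 86.1
grasp [ 0.5065 -0.0577  0.1711] w 0.0436 F [ 0.3 -0.3 -0.9] t 15.65 yaw 0.1015
top 0.38 [0.5126, -0.0593, 0.0798] h 0.0059 v 0.0913 ang 86.3
scene 0.72 [0.5111, -0.0513, 0.0757] h 0.0052 v 0.0954 ang 86.9
[('top', [0.5076, -0.0572, 0.0083], 0.56), ('scene', [0.5082, -0.0599, 0.0082], 0.72)]
```

>>> {"op": "move_arm", "data": {"increments": [{"jaw": -0.3, "dx": -0.0025, "dy": -0.0005, "dz": 0.01, "twist": 0}, {"jaw": -0.3, "dx": 0, "dy": 0, "dz": 0.015, "twist": 0}, {"jaw": -0.3, "dx": 0, "dy": 0, "dz": 0.012, "twist": 0}, {"jaw": -0.3, "dx": 0, "dy": 0, "dz": 0.01, "twist": 0}, {"jaw": -0.3, "dx": 0, "dy": 0, "dz": 0.008, "twist": 0}, {"jaw": -0.3, "dx": 0, "dy": 0, "dz": 0.006, "twist": 0}], "force": 6}}

```text
t: 16.55
eef_pos: [0.503, -0.0576, 0.1552]
ee_rot: [3.141, 0.001, 0.101]
force: [-0.3, 0.1, -0.8]
width: 0.0443
gripper_force: 6.0
```

```bash
python3 - <<'E'
from h import *
jt();jt()
E
```

```text
grasp [ 0.503  -0.0576  0.1082] w 0.0443 F [-0.3  0.1 -0.8] t 16.55 yaw 0.1011
top 0.47 [0.5092, -0.0565, 0.0163] h 0.0063 v 0.0919 ang 86.1
scene 0.74 [0.505, -0.057, 0.017] h 0.002 v 0.0912 ang 88.7
grasp [ 0.5036 -0.0575  0.1095] w 0.0439 F [ 0.3 -0.1 -0.7] t 16.75 yaw 0.1014
top 0.43 [0.512, -0.0596, 0.0202] h 0.0081 v 0.0893 ang 84.8
scene 0.7 [0.507, -0.0551, 0.0205] h 0.0036 v 0.089 ang 87.7
```

>>> {"op": "move_arm", "data": {"increments": [{"jaw": -0.3, "dx": 0.001, "dy": 0, "dz": 0.004, "twist": 0}, {"jaw": -0.3, "dx": 0.001, "dy": 0, "dz": 0.003, "twist": 0}, {"jaw": -0.3, "dx": 0, "dy": 0, "dz": 0.002, "twist": 0}], "force": 4}}

```text
t: 17.2
eef_pos: [0.5055, -0.0573, 0.147]
ee_rot: [-3.142, 0.0, 0.101]
force: [0.4, 0.0, -1.4]
width: 0.0442
gripper_force: 4.0
```

>>> {"op": "move_arm", "data": {"increments": [{"jaw": -0.3, "dx": 0, "dy": 0, "dz": 0.001, "twist": 0}, {"jaw": -0.3, "dx": 0, "dy": 0, "dz": 0.001, "twist": 0}], "force": 4}}

```text
t: 17.37
eef_pos: [0.5059, -0.0575, 0.1458]
ee_rot: [3.141, -0.001, 0.102]
force: [-1.1, -2.2, 6.1]
width: 0.0444
gripper_force: 4.0
```

```bash
python3 - <<'E'
from h import *
jt();jt()
E
```

```text
grasp [ 0.5059 -0.0575  0.0988] w 0.0444 F [-1.1 -2.2  6.1] t 17.3667 yaw 0.1017
top 0.58 [0.5136, -0.0581, 0.0094] h 0.0076 v 0.0894 ang 85.1
scene 0.73 [0.5063, -0.0567, 0.008] h 0.0005 v 0.0908 ang 89.7
grasp [ 0.5057 -0.0575  0.0987] w 0.0437 F [ 0.3 -2.1  3.4] t 17.5667 yaw 0.1014
top 0.52 [0.5136, -0.0604, 0.008] h 0.0076 v 0.0907 ang 85.2
scene 0.54 [0.5082, -0.0546, 0.0067] h 0.0028 v 0.092 ang 88.3
```

>>> {"op": "move_arm", "data": {"increments": [{"jaw": 0.05, "dx": 0, "dy": 0, "dz": 0, "twist": 0}, {"jaw": 0.15, "dx": 0, "dy": 0, "dz": 0, "twist": 0}, {"jaw": 0.3, "dx": 0, "dy": 0, "dz": 0, "twist": 0}, {"jaw": 0.5, "dx": 0, "dy": 0, "dz": 0, "twist": 0}, {"jaw": 0.5, "dx": 0, "dy": 0, "dz": 0, "twist": 0}, {"jaw": 0.5, "dx": 0, "dy": 0, "dz": -0.01, "twist": 0}, {"jaw": 0.5, "dx": 0, "dy": 0, "dz": -0.03, "twist": 0}, {"jaw": 0.5, "dx": 0, "dy": 0, "dz": -0.035, "twist": 0}, {"jaw": 0.5, "dx": 0, "dy": 0, "dz": -0.035, "twist": 0}, {"jaw": -1, "dx": 0, "dy": -0.035, "dz": 0, "twist": 0}, {"jaw": -1, "dx": 0, "dy": -0.041, "dz": 0, "twist": 0}, {"jaw": -1, "dx": 0, "dy": -0.041, "dz": 0, "twist": 0}], "force": 40}}

```text
t: 18.77
eef_pos: [0.4934, 0.0598, 0.2571]
ee_rot: [-3.14, -0.002, 0.099]
force: [1.8, -0.2, -0.7]
width: 0.0513
gripper_force: 0.0
```

>>> {"op": "move_arm", "data": {"increments": [{"jaw": -1, "dx": 0, "dy": -0.035, "dz": 0, "twist": 0}, {"jaw": -1, "dx": 0, "dy": 0, "dz": 0, "twist": 0}]}}

```text
t: 18.93
eef_pos: [0.49, 0.0984, 0.2566]
ee_rot: [-3.14, -0.002, 0.105]
force: [0.6, -0.7, 0.4]
width: 0.0379
gripper_force: 0.0
```

```bash
cat >> h.py <<'E'
def cad(n=2):
    s=arm.get_state();print("tcp",np.round(s["eef_pos"],4),"F",np.round(s["force"],1),"t",round(s["t"],2),"yaw",round(s["ee_rot"][2],4))
    P={}
    for _ in range(n):
        for c in("top","scene"):
            arm.grab_frame(c)
            for k in("window_post","front_post","caddy","organiser","empty_cell"):
                for d in arm.pinpoint(c,k)[:1]: P.setdefault(k,[]).append(np.array(d["position"]))
    for k,v in P.items(): print(k,len(v),np.median(v,0).round(4),"spread",np.ptp(v,0).round(3))
E
python3 - <<'E'
from h import *
cad(3);print(pin("jar"),pin("stood_jar"))
b=arm.grab_frame("top");a=arm.grab_frame("scene")
cv2.imwrite("pics/g.png",np.hstack([cv2.resize(a[130:230,280:400],None,fx=3.3,fy=3.3),cv2.resize(b[170:270,290:410],None,fx=3.3,fy=3.3)]))
E
```

```text
tcp [0.49   0.0984 0.2566] F [ 0.6 -0.7  0.4] t 18.93 yaw 0.1049
window_post 6 [0.5272 0.0556 0.03  ] spread [0.005 0.005 0.004]
front_post 6 [0.4067 0.0432 0.0297] spread [0.068 0.071 0.036]
caddy 6 [ 0.4734 -0.0253 -0.0023] spread [0.037 0.233 0.011]
organiser 5 [ 0.4684 -0.2102 -0.0011] spread [0.004 0.003 0.006]
empty_cell 6 [ 0.5088 -0.0568  0.0074] spread [0.003 0.006 0.006]
[('top', [0.5112, -0.0576, 0.009], 0.78), ('scene', [0.5086, -0.0549, 0.0096], 0.64)] [('top', [0.4435, -0.0605, 0.0049], 0.81), ('scene', [0.4456, -0.0598, 0.0088], 0.48)]
```

View pics/g.png

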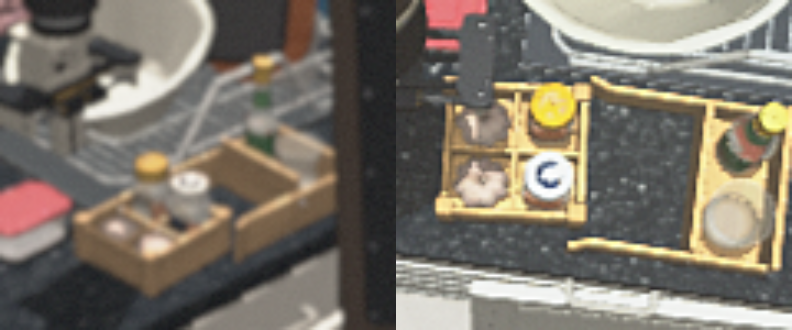

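The last picture shows the jar standing in the cell at (552,103) and the white-cap jar beside it at (548,175), so all is well. I have now viewed all 10 pictures, so from here I go by numbers. First, the organiser's yaw from line segments.

```bash
python3 - <<'E'
from h import *
b=arm.grab_frame("top")
g=cv2.cvtColor(b[165:270,400-20:430] if 0 else b[165:270,280:430],cv2.COLOR_BGR2GRAY); g=cv2.resize(g,None,fx=4,fy=4,interpolation=cv2.INTER_CUBIC)
L=cv2.createLineSegmentDetector().detect(g)[0][:,0]
for l in L:
    if np.hypot(l[2]-l[0],l[3]-l[1])<70: continue
    p=l.reshape(2,2)/4+[280-.375,165-.375]; P=ray("top",p,.055)[:,:2]; v=P[1]-P[0]; 
    if P[:,1].max()>-.0 and P[:,1].min()>-.05: tag="caddy?"
    else: tag=""
    print((p.round(0)).tolist(),P.round(3).tolist(),round((np.degrees(np.arctan2(v[1],v[0]))+45)%90-45,1),tag)
E
```

```text
[[401.0, 202.0], [354.0, 195.0]] [[0.549, -0.269], [0.552, -0.112]] -1.0 
[[380.0, 246.0], [345.0, 241.0]] [[0.393, -0.213], [0.395, -0.101]] -1.1 
[[384.0, 201.0], [378.0, 245.0]] [[0.544, -0.212], [0.396, -0.209]] -1.2 
[[405.0, 232.0], [403.0, 250.0]] [[0.449, -0.291], [0.39, -0.29]] -0.6 
[[408.0, 208.0], [405.0, 233.0]] [[0.533, -0.293], [0.449, -0.292]] -0.9 
[[362.0, 188.0], [343.0, 185.0]] [[0.581, -0.135], [0.583, -0.071]] -1.6 
[[429.0, 196.0], [379.0, 190.0]] [[0.582, -0.362], [0.582, -0.193]] 0.1 
[[347.0, 231.0], [348.0, 200.0]] [[0.429, -0.101], [0.532, -0.093]] 4.8 
[[406.0, 251.0], [410.0, 204.0]] [[0.388, -0.298], [0.546, -0.301]] -1.0 
[[356.0, 197.0], [384.0, 201.0]] [[0.545, -0.12], [0.543, -0.212]] -0.8 
[[376.0, 191.0], [429.0, 198.0]] [[0.575, -0.183], [0.575, -0.362]] -0.1 
[[399.0, 189.0], [429.0, 193.0]] [[0.591, -0.26], [0.592, -0.361]] 0.2 
[[306.0, 234.0], [341.0, 236.0]] [[0.401, 0.029], [0.41, -0.085]] 4.6 
[[357.0, 245.0], [402.0, 252.0]] [[0.387, -0.138], [0.385, -0.287]] -1.0 
[[400.0, 236.0], [402.0, 218.0]] [[0.435, -0.277], [0.496, -0.279]] -1.4 
[[321.0, 260.0], [340.0, 262.0]] [[0.325, -0.03], [0.326, -0.092]] 1.1 
[[383.0, 267.0], [407.0, 269.0]] [[0.329, -0.229], [0.332, -0.307]] 2.3 
[[305.0, 201.0], [303.0, 227.0]] [[0.511, 0.049], [0.423, 0.042]] 4.7 caddy?
[[343.0, 262.0], [363.0, 265.0]] [[0.326, -0.102], [0.326, -0.164]] 0.5 
[[423.0, 187.0], [425.0, 165.0]] [[0.611, -0.338], [0.689, -0.338]] 0.1 
[[416.0, 185.0], [418.0, 165.0]] [[0.615, -0.316], [0.687, -0.316]] -0.3
```

>>> {"op": "move_arm", "data": {"increments": [{"jaw": -0.6, "dx": 0, "dy": 0, "dz": 0.02, "twist": 0.085}, {"jaw": -0.6, "dx": 0.018, "dy": -0.001, "dz": 0.03, "twist": 0}, {"jaw": -0.6, "dx": 0.018, "dy": -0.001, "dz": 0.03, "twist": 0}, {"jaw": -0.6, "dx": 0, "dy": 0, "dz": 0.035, "twist": 0}, {"jaw": -0.6, "dx": 0, "dy": 0, "dz": 0.03, "twist": 0}, {"jaw": -0.6, "dx": 0, "dy": 0, "dz": 0.015, "twist": 0}, {"jaw": -0.6, "dx": 0, "dy": 0, "dz": 0.01, "twist": 0}, {"jaw": -0.6, "dx": 0, "dy": 0, "dz": 0, "twist": 0}], "force": 60}}

```text
t: 21.95
eef_pos: [0.5251, 0.096, 0.0833]
ee_rot: [3.14, 0.003, 0.016]
force: [-0.7, -0.7, 0.0]
width: 0.0177
gripper_force: 0.0
```

```bash
python3 - <<'E'
from h import *
s=arm.get_state();print(s["q"],s["width"],s["gripper_force"])
cad(1)
E
```

```text
[ 5.48194740e-01  3.63552634e-01 -5.43878439e-01 -2.65506794e-04
 -6.67136192e-01  1.03872261e+00] 0.0177467085514554 0.0
tcp [0.5251 0.096  0.0833] F [-0.7 -0.7  0. ] t 21.95 yaw 0.0159
window_post 2 [0.5286 0.0564 0.0296] spread [0.001 0.    0.001]
front_post 2 [0.4072 0.0434 0.0309] spread [0.001 0.004 0.001]
caddy 2 [ 4.752e-01 -2.340e-02 -4.000e-04] spread [0.004 0.002 0.002]
organiser 2 [ 0.4686 -0.2084 -0.002 ] spread [0.001 0.002 0.004]
empty_cell 2 [ 0.5113 -0.0585  0.0064] spread [0.004 0.003 0.001]
```

>>> {"op": "move_arm", "data": {"increments": [{"jaw": -0.6, "dx": 0, "dy": 0.004, "dz": 0, "twist": 0}, {"jaw": -0.6, "dx": 0, "dy": 0.003, "dz": 0, "twist": 0}, {"jaw": -0.6, "dx": 0, "dy": 0.002, "dz": 0, "twist": 0}, {"jaw": -0.6, "dx": 0, "dy": 0.002, "dz": 0, "twist": 0}, {"jaw": -0.6, "dx": 0, "dy": 0.002, "dz": 0, "twist": 0}]}}

```text
t: 22.97
eef_pos: [0.5262, 0.0832, 0.0853]
ee_rot: [-3.142, 0.0, 0.016]
force: [0.4, 3.9, -1.7]
width: 0.0174
gripper_force: 1.9
```

>>> {"op": "move_arm", "data": {"increments": [{"jaw": -0.6, "dx": 0, "dy": 0.002, "dz": 0, "twist": 0}, {"jaw": -0.6, "dx": 0, "dy": 0.002, "dz": 0, "twist": 0}, {"jaw": -0.6, "dx": 0, "dy": 0.002, "dz": 0, "twist": 0}, {"jaw": -0.6, "dx": 0, "dy": 0.002, "dz": 0, "twist": 0}]}}

```text
t: 23.3
eef_pos: [0.5273, 0.076, 0.0857]
ee_rot: [-3.141, -0.002, 0.017]
force: [1.9, 4.0, -0.3]
width: 0.0177
gripper_force: 2.1
```

```bash
python3 - <<'E'
from h import *
cad(2)
E
```

```text
tcp [0.5273 0.076  0.0857] F [ 1.9  4.  -0.3] t 23.3 yaw 0.0168
window_post 4 [0.5283 0.0499 0.0306] spread [0.003 0.004 0.005]
front_post 4 [0.4079 0.0417 0.0309] spread [0.004 0.003 0.006]
caddy 4 [ 0.4712 -0.0306 -0.0008] spread [0.004 0.007 0.003]
organiser 4 [ 0.4677 -0.2102 -0.0022] spread [0.002 0.001 0.003]
empty_cell 4 [ 0.5048 -0.0636  0.0078] spread [0.008 0.071 0.005]
```

>>> {"op": "move_arm", "data": {"increments": [{"jaw": -0.6, "dx": 0, "dy": 0.002, "dz": 0.0005, "twist": 0}, {"jaw": -0.6, "dx": 0, "dy": 0.0025, "dz": 0.0005, "twist": 0}, {"jaw": -0.6, "dx": -0.001, "dy": 0.0025, "dz": 0.0005, "twist": 0}, {"jaw": -0.6, "dx": -0.001, "dy": 0.0025, "dz": 0.0005, "twist": 0}]}}

```text
t: 24.83
eef_pos: [0.5261, 0.067, 0.0843]
ee_rot: [-3.14, -0.004, 0.017]
force: [3.4, 7.4, 5.1]
width: 0.0175
gripper_force: 3.8
```

>>> {"op": "move_arm", "data": {"increments": [{"jaw": -0.6, "dx": 0, "dy": -0.014, "dz": 0, "twist": 0}, {"jaw": -0.6, "dx": -0.03, "dy": 0, "dz": 0, "twist": 0}, {"jaw": -0.6, "dx": -0.03, "dy": 0, "dz": 0, "twist": 0}, {"jaw": -0.6, "dx": -0.03, "dy": 0, "dz": 0, "twist": 0}, {"jaw": -0.6, "dx": -0.03, "dy": 0, "dz": 0, "twist": 0}, {"jaw": -0.6, "dx": 0, "dy": 0, "dz": 0, "twist": 0}]}}

```text
t: 25.33
eef_pos: [0.3972, 0.0747, 0.0821]
ee_rot: [3.138, 0.007, 0.014]
force: [-1.3, -0.7, -0.5]
width: 0.0178
gripper_force: 0.0
```

```bash
python3 - <<'E'
from h import *
cad(2)
E
```

```text
tcp [0.3972 0.0747 0.0821] F [-1.3 -0.7 -0.5] t 25.33 yaw 0.0142
window_post 3 [0.528  0.0383 0.0305] spread [0.024 0.294 0.024]
front_post 4 [0.4104 0.0366 0.0302] spread [0.063 0.251 0.038]
caddy 4 [ 0.468  -0.0364 -0.0011] spread [0.003 0.007 0.002]
organiser 4 [ 0.4671 -0.211  -0.0023] spread [0.004 0.004 0.003]
empty_cell 3 [ 0.5009 -0.0721  0.0081] spread [0.032 0.139 0.009]
```

>>> {"op": "move_arm", "data": {"increments": [{"jaw": -0.6, "dx": 0.009, "dy": 0.007, "dz": 0, "twist": 0}, {"jaw": -0.6, "dx": 0, "dy": 0.0025, "dz": 0, "twist": 0}, {"jaw": -0.6, "dx": 0, "dy": 0.0025, "dz": 0, "twist": 0}, {"jaw": -0.6, "dx": 0, "dy": 0.0025, "dz": 0, "twist": 0}, {"jaw": -0.6, "dx": 0, "dy": 0.0025, "dz": 0, "twist": 0}]}}

```text
t: 26.95
eef_pos: [0.4134, 0.0614, 0.0834]
ee_rot: [-3.141, -0.0, 0.016]
force: [-2.8, 6.0, 0.6]
width: 0.0176
gripper_force: 2.7
```

>>> {"op": "move_arm", "data": {"increments": [{"jaw": -0.6, "dx": 0, "dy": -0.014, "dz": 0, "twist": 0}, {"jaw": -0.6, "dx": 0.03, "dy": 0, "dz": 0, "twist": 0}, {"jaw": -0.6, "dx": 0.03, "dy": 0, "dz": 0, "twist": 0}, {"jaw": -0.6, "dx": 0.03, "dy": 0, "dz": 0, "twist": 0}, {"jaw": -0.6, "dx": 0.03, "dy": 0, "dz": 0, "twist": 0}, {"jaw": -0.6, "dx": 0, "dy": 0.004, "dz": 0, "twist": 0}, {"jaw": -0.6, "dx": 0, "dy": 0.003, "dz": 0, "twist": 0}, {"jaw": -0.6, "dx": 0, "dy": 0.003, "dz": 0, "twist": 0}, {"jaw": -0.6, "dx": 0, "dy": 0.003, "dz": 0, "twist": 0}, {"jaw": -0.6, "dx": 0, "dy": 0.003, "dz": 0, "twist": 0}]}}

```text
t: 27.78
eef_pos: [0.5334, 0.0614, 0.0836]
ee_rot: [-3.141, -0.001, 0.017]
force: [1.1, 4.1, -0.6]
width: 0.0175
gripper_force: 1.8
```

```bash
cat >> h.py <<'E'
def posts(n=1,names=("window_post","front_post")):
    s=arm.get_state();print("tcp",np.round(s["eef_pos"],4),"F",np.round(s["force"],1),"t",round(s["t"],2))
    O=np.array([.468,-.210]);ex=np.array([-.0175,-.9998]);ey=np.array([.9998,-.0175])
    for _ in range(n):
        for c in("top","scene"):
            arm.grab_frame(c)
            for k in names:
                for d in arm.pinpoint(c,k)[:1]:
                    p=np.array(d["position"]); r=p[:2]-O; print(c,k,p.round(4),"org x %.1f y %.1f mm"%(r@ex*1e3,r@ey*1e3))
E
python3 - <<'E'
from h import *
posts()
E
```

```text
tcp [0.5334 0.0614 0.0836] F [ 1.1  4.1 -0.6] t 27.78
top window_post [0.528  0.0345 0.032 ] org x -245.5 y 55.7 mm
top front_post [0.4068 0.0309 0.0315] org x -239.8 y -65.4 mm
scene window_post [0.5343 0.0315 0.0279] org x -242.6 y 62.1 mm
scene front_post [0.41   0.0311 0.0311] org x -240.0 y -62.2 mm
```

>>> {"op": "move_arm", "data": {"increments": [{"jaw": -0.6, "dx": -0.002, "dy": 0.003, "dz": 0, "twist": 0}, {"jaw": -0.6, "dx": -0.002, "dy": 0.003, "dz": 0, "twist": 0}, {"jaw": -0.6, "dx": -0.002, "dy": 0.003, "dz": 0, "twist": 0}, {"jaw": -0.6, "dx": 0, "dy": 0.003, "dz": 0, "twist": 0}, {"jaw": -0.6, "dx": 0, "dy": 0.003, "dz": 0, "twist": 0}]}}

```text
t: 28.5
eef_pos: [0.5298, 0.0474, 0.0842]
ee_rot: [-3.139, -0.005, 0.018]
force: [3.8, 7.1, -1.2]
width: 0.0174
gripper_force: 3.4
```

>>> {"op": "move_arm", "data": {"increments": [{"jaw": -0.6, "dx": 0, "dy": -0.014, "dz": 0, "twist": 0}, {"jaw": -0.6, "dx": -0.03, "dy": 0, "dz": 0, "twist": 0}, {"jaw": -0.6, "dx": -0.03, "dy": 0, "dz": 0, "twist": 0}, {"jaw": -0.6, "dx": -0.03, "dy": 0, "dz": 0, "twist": 0}, {"jaw": -0.6, "dx": -0.028, "dy": 0, "dz": 0, "twist": 0}, {"jaw": -0.6, "dx": 0, "dy": 0.004, "dz": 0, "twist": 0}, {"jaw": -0.6, "dx": 0, "dy": 0.003, "dz": 0, "twist": 0}, {"jaw": -0.6, "dx": 0, "dy": 0.003, "dz": 0, "twist": 0}, {"jaw": -0.6, "dx": 0, "dy": 0.003, "dz": 0, "twist": 0}, {"jaw": -0.6, "dx": 0, "dy": 0.003, "dz": 0, "twist": 0}]}}

```text
t: 29.33
eef_pos: [0.411, 0.0426, 0.0836]
ee_rot: [-3.14, -0.001, 0.016]
force: [-4.4, 6.2, 4.3]
width: 0.0175
gripper_force: 3.6
```

```bash
python3 - <<'E'
from h import *
posts()
E
```

```text
tcp [0.411  0.0426 0.0836] F [-4.4  6.2  4.3] t 29.33
top window_post [0.5299 0.0168 0.0309] org x -227.8 y 57.9 mm
top front_post [0.4089 0.0147 0.0329] org x -223.6 y -63.0 mm
scene front_post [ 0.4716 -0.0637 -0.0014] org x -146.3 y 1.0 mm
```

>>> {"op": "move_arm", "data": {"increments": [{"jaw": -0.6, "dx": 0, "dy": -0.014, "dz": 0, "twist": 0}, {"jaw": -0.6, "dx": 0.03, "dy": 0, "dz": 0, "twist": 0}, {"jaw": -0.6, "dx": 0.03, "dy": 0, "dz": 0, "twist": 0}, {"jaw": -0.6, "dx": 0.03, "dy": 0, "dz": 0, "twist": 0}, {"jaw": -0.6, "dx": 0.026, "dy": 0, "dz": 0, "twist": 0}, {"jaw": -0.6, "dx": 0, "dy": 0.006, "dz": 0, "twist": 0}, {"jaw": -0.6, "dx": 0, "dy": 0.005, "dz": 0, "twist": 0}, {"jaw": -0.6, "dx": 0, "dy": 0.003, "dz": 0, "twist": 0}, {"jaw": -0.6, "dx": 0, "dy": 0.003, "dz": 0, "twist": 0}, {"jaw": -0.6, "dx": 0, "dy": 0.003, "dz": 0, "twist": 0}, {"jaw": -0.6, "dx": 0, "dy": 0.003, "dz": 0, "twist": 0}, {"jaw": -0.6, "dx": 0, "dy": 0.003, "dz": 0, "twist": 0}]}}

```text
t: 30.63
eef_pos: [0.5264, 0.0323, 0.0839]
ee_rot: [-3.141, -0.002, 0.017]
force: [1.6, 5.5, -0.9]
width: 0.0174
gripper_force: 2.0
```

>>> {"op": "move_arm", "data": {"increments": [{"jaw": -0.6, "dx": 0, "dy": -0.024, "dz": 0, "twist": 0}, {"jaw": -0.6, "dx": -0.03, "dy": 0, "dz": 0, "twist": 0}, {"jaw": -0.6, "dx": -0.03, "dy": 0, "dz": 0, "twist": 0}, {"jaw": -0.6, "dx": -0.03, "dy": 0, "dz": 0, "twist": 0}, {"jaw": -0.6, "dx": -0.03, "dy": 0, "dz": 0, "twist": 0}, {"jaw": -0.6, "dx": 0, "dy": 0.006, "dz": 0, "twist": 0}, {"jaw": -0.6, "dx": 0, "dy": 0.004, "dz": 0, "twist": 0}, {"jaw": -0.6, "dx": 0, "dy": 0.003, "dz": 0, "twist": 0}, {"jaw": -0.6, "dx": 0, "dy": 0.003, "dz": 0, "twist": 0}, {"jaw": -0.6, "dx": 0, "dy": 0.003, "dz": 0, "twist": 0}, {"jaw": -0.6, "dx": 0, "dy": 0.003, "dz": 0, "twist": 0}, {"jaw": -0.6, "dx": 0, "dy": 0.003, "dz": 0, "twist": 0}]}}

```text
t: 31.63
eef_pos: [0.4072, 0.0294, 0.0835]
ee_rot: [-3.141, -0.001, 0.015]
force: [-3.7, 7.2, 5.1]
width: 0.0176
gripper_force: 3.7
```

```bash
python3 - <<'E'
from h import *
posts()
E
```

```text
tcp [0.4072 0.0294 0.0835] F [-3.7  7.2  5.1] t 31.63
top window_post [ 5.325e-01 -5.000e-04  2.890e-02] org x -210.6 y 60.8 mm
top front_post [0.4142 0.0015 0.0315] org x -210.5 y -57.5 mm
scene window_post [ 0.4164 -0.0007  0.0289] org x -208.4 y -55.3 mm
scene front_post [ 0.4131 -0.0009  0.0292] org x -208.1 y -58.5 mm
```

>>> {"op": "move_arm", "data": {"increments": [{"jaw": -0.6, "dx": 0, "dy": -0.014, "dz": 0, "twist": 0}, {"jaw": -0.6, "dx": 0.03, "dy": 0, "dz": 0, "twist": 0}, {"jaw": -0.6, "dx": 0.03, "dy": 0, "dz": 0, "twist": 0}, {"jaw": -0.6, "dx": 0.03, "dy": 0, "dz": 0, "twist": 0}, {"jaw": -0.6, "dx": 0.03, "dy": 0, "dz": 0, "twist": 0}, {"jaw": -0.6, "dx": 0, "dy": 0.006, "dz": 0, "twist": 0}, {"jaw": -0.6, "dx": 0, "dy": 0.006, "dz": 0, "twist": 0}, {"jaw": -0.6, "dx": 0, "dy": 0.003, "dz": 0, "twist": 0}, {"jaw": -0.6, "dx": 0, "dy": 0.003, "dz": 0, "twist": 0}, {"jaw": -0.6, "dx": 0, "dy": 0.003, "dz": 0, "twist": 0}, {"jaw": -0.6, "dx": 0, "dy": 0.003, "dz": 0, "twist": 0}, {"jaw": -0.6, "dx": 0, "dy": 0.003, "dz": 0, "twist": 0}]}}

```text
t: 32.93
eef_pos: [0.5267, 0.0184, 0.0839]
ee_rot: [-3.141, -0.002, 0.017]
force: [2.3, 4.3, -0.7]
width: 0.0177
gripper_force: 2.0
```

>>> {"op": "move_arm", "data": {"increments": [{"jaw": -0.6, "dx": 0, "dy": -0.024, "dz": 0, "twist": 0}, {"jaw": -0.6, "dx": -0.03, "dy": 0, "dz": 0, "twist": 0}, {"jaw": -0.6, "dx": -0.03, "dy": 0, "dz": 0, "twist": 0}, {"jaw": -0.6, "dx": -0.03, "dy": 0, "dz": 0, "twist": 0}, {"jaw": -0.6, "dx": -0.029, "dy": 0, "dz": 0, "twist": 0}, {"jaw": -0.6, "dx": 0, "dy": 0.006, "dz": 0, "twist": 0}, {"jaw": -0.6, "dx": 0, "dy": 0.005, "dz": 0, "twist": 0}, {"jaw": -0.6, "dx": 0, "dy": 0.003, "dz": 0, "twist": 0}, {"jaw": -0.6, "dx": 0, "dy": 0.003, "dz": 0, "twist": 0}, {"jaw": -0.6, "dx": 0, "dy": 0.003, "dz": 0, "twist": 0}, {"jaw": -0.6, "dx": 0, "dy": 0.003, "dz": 0, "twist": 0}, {"jaw": -0.6, "dx": 0, "dy": 0.003, "dz": 0, "twist": 0}]}}

```text
t: 33.93
eef_pos: [0.4085, 0.0147, 0.0836]
ee_rot: [-3.14, -0.001, 0.015]
force: [-8.7, 13.6, 8.5]
width: 0.0176
gripper_force: 7.6
```

```bash
python3 - <<'E'
from h import *
posts()
E
```

```text
tcp [0.4085 0.0147 0.0836] F [-8.7 13.6  8.5] t 33.93
top window_post [ 0.536  -0.0147  0.0301] org x -196.5 y 64.6 mm
top front_post [ 0.42   -0.0132  0.0327] org x -195.9 y -51.4 mm
scene front_post [ 0.5111 -0.2568  0.0097] org x 46.0 y 43.9 mm
```

>>> {"op": "move_arm", "data": {"increments": [{"jaw": -0.6, "dx": 0, "dy": -0.014, "dz": -0.001, "twist": 0}, {"jaw": -0.6, "dx": 0.032, "dy": 0, "dz": 0, "twist": 0}, {"jaw": -0.6, "dx": 0.032, "dy": 0, "dz": 0, "twist": 0}, {"jaw": -0.6, "dx": 0.032, "dy": 0, "dz": 0, "twist": 0}, {"jaw": -0.6, "dx": 0.026, "dy": 0, "dz": 0, "twist": 0}, {"jaw": -0.6, "dx": 0, "dy": 0.006, "dz": 0, "twist": 0}, {"jaw": -0.6, "dx": 0, "dy": 0.004, "dz": 0, "twist": 0}, {"jaw": -0.6, "dx": 0, "dy": 0.003, "dz": 0, "twist": 0}, {"jaw": -0.6, "dx": -0.0005, "dy": 0.003, "dz": 0, "twist": 0}, {"jaw": -0.6, "dx": -0.0005, "dy": 0.003, "dz": 0, "twist": 0}, {"jaw": -0.6, "dx": -0.0005, "dy": 0.003, "dz": 0, "twist": 0}, {"jaw": -0.6, "dx": -0.0005, "dy": 0.003, "dz": 0, "twist": 0}]}}

```text
t: 35.23
eef_pos: [0.5281, 0.0055, 0.0849]
ee_rot: [-3.141, -0.002, 0.017]
force: [2.8, 4.8, -2.2]
width: 0.0173
gripper_force: 2.1
```

>>> {"op": "move_arm", "data": {"increments": [{"jaw": -0.6, "dx": 0, "dy": -0.022, "dz": -0.001, "twist": 0}, {"jaw": -0.6, "dx": -0.038, "dy": 0, "dz": 0, "twist": 0}, {"jaw": -0.6, "dx": -0.038, "dy": 0, "dz": 0, "twist": 0}, {"jaw": -0.6, "dx": -0.038, "dy": 0, "dz": 0, "twist": 0}, {"jaw": -0.6, "dx": 0, "dy": 0, "dz": 0, "twist": 0}, {"jaw": -0.6, "dx": 0, "dy": 0, "dz": 0, "twist": 0}, {"jaw": -0.6, "dx": 0, "dy": 0.004, "dz": 0, "twist": 0}]}}

```text
t: 35.82
eef_pos: [0.4137, 0.0216, 0.0861]
ee_rot: [-3.141, -0.002, 0.018]
force: [-0.1, 0.0, 0.7]
width: 0.0179
gripper_force: 0.0
```

```bash
python3 - <<'E'
from h import *
posts()
E
```

```text
tcp [0.4137 0.0216 0.0861] F [-0.1  0.   0.7] t 35.82
top window_post [ 0.5383 -0.0212  0.03  ] org x -190.0 y 67.0 mm
top front_post [ 0.4189 -0.0176  0.0338] org x -191.5 y -52.5 mm
scene front_post [ 0.4217 -0.0195  0.0315] org x -189.7 y -49.6 mm
```

>>> {"op": "move_arm", "data": {"increments": [{"jaw": -0.6, "dx": 0.002, "dy": 0.006, "dz": 0, "twist": 0}, {"jaw": -0.6, "dx": 0, "dy": 0.005, "dz": 0, "twist": 0}, {"jaw": -0.6, "dx": -0.001, "dy": 0.003, "dz": 0, "twist": 0}, {"jaw": -0.6, "dx": -0.001, "dy": 0.003, "dz": 0, "twist": 0}, {"jaw": -0.6, "dx": -0.001, "dy": 0.003, "dz": 0, "twist": 0}, {"jaw": -0.6, "dx": -0.001, "dy": 0.003, "dz": 0, "twist": 0}]}}

```text
t: 36.62
eef_pos: [0.4112, -0.002, 0.0852]
ee_rot: [-3.141, 0.001, 0.015]
force: [-3.5, 8.7, 0.2]
width: 0.0175
gripper_force: 4.1
```

```bash
python3 - <<'E'
from h import *
posts()
E
```

```text
tcp [ 0.4112 -0.002   0.0852] F [-3.5  8.7  0.2] t 36.62
top window_post [ 0.4522 -0.5724 -0.001 ] org x 362.6 y -9.5 mm
top front_post [ 0.4114 -0.0295  0.0324] org x -179.5 y -59.7 mm
scene front_post [ 0.4167 -0.0346  0.0305] org x -174.5 y -54.4 mm
```

>>> {"op": "move_arm", "data": {"increments": [{"jaw": -0.6, "dx": 0, "dy": -0.018, "dz": 0, "twist": 0}, {"jaw": -0.6, "dx": 0.039, "dy": 0, "dz": 0, "twist": 0}, {"jaw": -0.6, "dx": 0.039, "dy": 0, "dz": 0, "twist": 0}, {"jaw": -0.6, "dx": 0.039, "dy": 0, "dz": 0, "twist": 0}, {"jaw": -0.6, "dx": 0, "dy": 0.003, "dz": 0, "twist": 0}, {"jaw": -0.6, "dx": 0, "dy": 0.005, "dz": 0, "twist": 0}, {"jaw": -0.6, "dx": 0, "dy": 0.004, "dz": 0, "twist": 0}, {"jaw": -0.6, "dx": 0, "dy": 0.003, "dz": 0, "twist": 0}, {"jaw": -0.6, "dx": 0, "dy": 0.003, "dz": 0, "twist": 0}, {"jaw": -0.6, "dx": 0, "dy": 0.003, "dz": 0, "twist": 0}, {"jaw": -0.6, "dx": 0, "dy": 0.003, "dz": 0, "twist": 0}, {"jaw": -0.6, "dx": 0, "dy": 0.003, "dz": 0, "twist": 0}]}}

```text
t: 37.92
eef_pos: [0.5294, -0.0086, 0.0859]
ee_rot: [-3.141, -0.002, 0.017]
force: [1.5, 4.6, -0.8]
width: 0.0174
gripper_force: 2.0
```

>>> {"op": "move_arm", "data": {"increments": [{"jaw": -0.6, "dx": 0, "dy": -0.022, "dz": 0, "twist": 0}, {"jaw": -0.6, "dx": -0.038, "dy": 0, "dz": 0, "twist": 0}, {"jaw": -0.6, "dx": -0.038, "dy": 0, "dz": 0, "twist": 0}, {"jaw": -0.6, "dx": -0.038, "dy": 0, "dz": 0, "twist": 0}, {"jaw": -0.6, "dx": 0, "dy": 0, "dz": 0, "twist": 0}, {"jaw": -0.6, "dx": 0, "dy": 0, "dz": 0, "twist": 0}]}}

```text
t: 38.42
eef_pos: [0.4122, 0.0105, 0.0857]
ee_rot: [3.141, 0.001, 0.018]
force: [1.4, 0.4, 0.8]
width: 0.0177
gripper_force: 0.0
```

```bash
python3 - <<'E'
from h import *
posts()
E
```

```text
tcp [0.4122 0.0105 0.0857] F [1.4 0.4 0.8] t 38.42
top window_post [ 0.5357 -0.0329  0.029 ] org x -178.2 y 64.6 mm
top front_post [ 0.415  -0.0313  0.0312] org x -177.7 y -56.1 mm
scene front_post [ 0.414  -0.0322  0.0312] org x -176.8 y -57.1 mm
```

>>> {"op": "move_arm", "data": {"increments": [{"jaw": -0.6, "dx": 0, "dy": 0.007, "dz": 0, "twist": 0}, {"jaw": -0.6, "dx": 0, "dy": 0.005, "dz": 0, "twist": 0}, {"jaw": -0.6, "dx": -0.001, "dy": 0.003, "dz": 0, "twist": 0}, {"jaw": -0.6, "dx": -0.001, "dy": 0.003, "dz": 0, "twist": 0}, {"jaw": -0.6, "dx": -0.001, "dy": 0.003, "dz": 0, "twist": 0}, {"jaw": -0.6, "dx": -0.001, "dy": 0.003, "dz": 0, "twist": 0}]}}

```text
t: 39.22
eef_pos: [0.4101, -0.0131, 0.0851]
ee_rot: [-3.141, 0.001, 0.015]
force: [-4.2, 6.9, -1.0]
width: 0.0174
gripper_force: 3.8
```

>>> {"op": "move_arm", "data": {"increments": [{"jaw": -0.6, "dx": 0, "dy": -0.018, "dz": 0, "twist": 0}, {"jaw": -0.6, "dx": 0.04, "dy": 0, "dz": 0, "twist": 0}, {"jaw": -0.6, "dx": 0.04, "dy": 0, "dz": 0, "twist": 0}, {"jaw": -0.6, "dx": 0.04, "dy": 0, "dz": 0, "twist": 0}, {"jaw": -0.6, "dx": 0, "dy": 0.003, "dz": 0, "twist": 0}, {"jaw": -0.6, "dx": 0, "dy": 0.005, "dz": 0, "twist": 0}, {"jaw": -0.6, "dx": 0, "dy": 0.004, "dz": 0, "twist": 0}, {"jaw": -0.6, "dx": 0, "dy": 0.003, "dz": 0, "twist": 0}, {"jaw": -0.6, "dx": 0, "dy": 0.003, "dz": 0, "twist": 0}, {"jaw": -0.6, "dx": 0, "dy": 0.003, "dz": 0, "twist": 0}, {"jaw": -0.6, "dx": 0, "dy": 0.003, "dz": 0, "twist": 0}, {"jaw": -0.6, "dx": 0, "dy": 0.003, "dz": 0, "twist": 0}]}}

```text
t: 40.22
eef_pos: [0.5316, -0.0196, 0.0859]
ee_rot: [-3.141, -0.002, 0.017]
force: [2.9, 4.0, -0.6]
width: 0.0172
gripper_force: 2.0
```

>>> {"op": "move_arm", "data": {"increments": [{"jaw": -0.6, "dx": 0, "dy": -0.022, "dz": 0, "twist": 0}, {"jaw": -0.6, "dx": -0.038, "dy": 0, "dz": 0, "twist": 0}, {"jaw": -0.6, "dx": -0.038, "dy": 0, "dz": 0, "twist": 0}, {"jaw": -0.6, "dx": -0.038, "dy": 0, "dz": 0, "twist": 0}, {"jaw": -0.6, "dx": 0, "dy": 0, "dz": 0, "twist": 0}, {"jaw": -0.6, "dx": 0, "dy": 0, "dz": 0, "twist": 0}]}}

```text
t: 40.72
eef_pos: [0.4142, -0.0006, 0.0857]
ee_rot: [3.141, 0.001, 0.017]
force: [1.0, 0.2, -0.1]
width: 0.0176
gripper_force: 0.0
```

```bash
python3 - <<'E'
from h import *
posts(); print(pin("jar"),pin("stood_jar",("top",)))
E
```

```text
tcp [ 0.4142 -0.0006  0.0857] F [ 1.   0.2 -0.1] t 40.72
top window_post [ 0.5354 -0.0443  0.0303] org x -166.8 y 64.5 mm
top front_post [ 0.4144 -0.0492  0.0341] org x -159.8 y -56.4 mm
scene front_post [ 0.4147 -0.0457  0.0287] org x -163.3 y -56.2 mm
[('top', [0.5037, -0.1564, 0.0064], 0.81)] [('top', [0.437, -0.1517, 0.0045], 0.66), ('top', [0.4404, -0.0868, 0.0129], 0.28)]
```

>>> {"op": "move_arm", "data": {"increments": [{"jaw": -0.6, "dx": 0, "dy": 0.009, "dz": 0, "twist": 0}, {"jaw": -0.6, "dx": 0, "dy": 0.006, "dz": 0, "twist": 0}, {"jaw": -0.6, "dx": -0.001, "dy": 0.003, "dz": 0, "twist": 0}, {"jaw": -0.6, "dx": -0.001, "dy": 0.003, "dz": 0, "twist": 0}, {"jaw": -0.6, "dx": -0.001, "dy": 0.002, "dz": 0, "twist": 0}]}}

```text
t: 41.73
eef_pos: [0.4136, -0.0231, 0.0853]
ee_rot: [-3.141, 0.0, 0.015]
force: [-2.6, 6.5, 0.7]
width: 0.0176
gripper_force: 3.4
```

>>> {"op": "move_arm", "data": {"increments": [{"jaw": -0.6, "dx": 0, "dy": -0.018, "dz": 0, "twist": 0}, {"jaw": -0.6, "dx": 0.039, "dy": 0, "dz": 0, "twist": 0}, {"jaw": -0.6, "dx": 0.039, "dy": 0, "dz": 0, "twist": 0}, {"jaw": -0.6, "dx": 0.039, "dy": 0, "dz": 0, "twist": 0}, {"jaw": -0.6, "dx": 0, "dy": 0.003, "dz": 0, "twist": 0}, {"jaw": -0.6, "dx": 0, "dy": 0.005, "dz": 0, "twist": 0}, {"jaw": -0.6, "dx": 0, "dy": 0.004, "dz": 0, "twist": 0}, {"jaw": -0.6, "dx": 0, "dy": 0.003, "dz": 0, "twist": 0}, {"jaw": -0.6, "dx": 0, "dy": 0.003, "dz": 0, "twist": 0}, {"jaw": -0.6, "dx": 0, "dy": 0.003, "dz": 0, "twist": 0}]}}

```text
t: 42.57
eef_pos: [0.5307, -0.024, 0.0857]
ee_rot: [-3.141, -0.001, 0.016]
force: [1.3, 5.3, -1.5]
width: 0.0175
gripper_force: 1.8
```

```bash
python3 - <<'E'
from h import *
posts()
E
```

```text
tcp [ 0.5307 -0.024   0.0857] F [ 1.3  5.3 -1.5] t 42.57
top window_post [ 0.5329 -0.0512  0.0267] org x -159.9 y 62.1 mm
top front_post [ 0.4129 -0.0525  0.0342] org x -156.5 y -57.8 mm
scene window_post [ 0.5355 -0.0513  0.0267] org x -159.8 y 64.7 mm
scene front_post [ 0.4119 -0.054   0.03  ] org x -155.0 y -58.8 mm
```

>>> {"op": "move_arm", "data": {"increments": [{"jaw": -0.6, "dx": 0, "dy": 0.002, "dz": 0, "twist": 0}, {"jaw": -0.6, "dx": 0, "dy": 0.002, "dz": 0, "twist": 0}, {"jaw": -0.6, "dx": 0, "dy": 0.002, "dz": 0, "twist": 0}]}}

```text
t: 43.12
eef_pos: [0.5319, -0.0295, 0.0856]
ee_rot: [-3.141, -0.002, 0.017]
force: [1.9, 4.2, -0.9]
width: 0.0171
gripper_force: 2.0
```

>>> {"op": "move_arm", "data": {"increments": [{"jaw": -0.6, "dx": 0, "dy": -0.018, "dz": 0, "twist": 0}, {"jaw": -0.6, "dx": -0.039, "dy": 0, "dz": 0, "twist": 0}, {"jaw": -0.6, "dx": -0.039, "dy": 0, "dz": 0, "twist": 0}, {"jaw": -0.6, "dx": -0.039, "dy": 0, "dz": 0, "twist": 0}, {"jaw": -0.6, "dx": 0, "dy": 0, "dz": 0, "twist": 0}, {"jaw": -0.6, "dx": 0, "dy": 0.006, "dz": 0, "twist": 0}, {"jaw": -0.6, "dx": 0, "dy": 0.004, "dz": 0, "twist": 0}, {"jaw": -0.6, "dx": 0, "dy": 0.003, "dz": 0, "twist": 0}, {"jaw": -0.6, "dx": 0, "dy": 0.002, "dz": 0, "twist": 0}]}}

```text
t: 43.87
eef_pos: [0.4146, -0.0289, 0.0854]
ee_rot: [-3.141, 0.0, 0.015]
force: [-7.9, 13.1, 9.7]
width: 0.0175
gripper_force: 7.2
```

>>> {"op": "move_arm", "data": {"increments": [{"jaw": -0.6, "dx": -0.001, "dy": 0.001, "dz": -0.001, "twist": 0}, {"jaw": -0.6, "dx": -0.001, "dy": 0.0015, "dz": 0, "twist": 0}]}}

```text
t: 44.03
eef_pos: [0.4143, -0.0299, 0.0864]
ee_rot: [-3.138, -0.003, 0.014]
force: [-3.0, 28.3, -4.7]
width: 0.0175
gripper_force: 13.5
```

```bash
python3 - <<'E'
from h import *
posts()
E
```

```text
tcp [ 0.4143 -0.0299  0.0864] F [-3.  28.3 -4.7] t 44.03
top window_post [ 0.5326 -0.0588  0.0329] org x -152.3 y 61.9 mm
top front_post [ 0.4134 -0.0583  0.0356] org x -150.7 y -57.2 mm
scene front_post [ 0.4117 -0.0624  0.0297] org x -146.6 y -58.9 mm
```

The front side is at the wall: the force rose to 28 N. Now I finish the window side.

>>> {"op": "move_arm", "data": {"increments": [{"jaw": -0.6, "dx": 0, "dy": -0.015, "dz": 0, "twist": 0}, {"jaw": -0.6, "dx": 0.039, "dy": 0, "dz": 0, "twist": 0}, {"jaw": -0.6, "dx": 0.039, "dy": 0, "dz": 0, "twist": 0}, {"jaw": -0.6, "dx": 0.039, "dy": 0, "dz": 0, "twist": 0}, {"jaw": -0.6, "dx": 0, "dy": 0.003, "dz": 0, "twist": 0}, {"jaw": -0.6, "dx": 0, "dy": 0.005, "dz": 0, "twist": 0}, {"jaw": -0.6, "dx": 0, "dy": 0.004, "dz": 0, "twist": 0}, {"jaw": -0.6, "dx": 0, "dy": 0.002, "dz": 0, "twist": 0}]}}

```text
t: 45.0
eef_pos: [0.5282, -0.0297, 0.0858]
ee_rot: [3.141, 0.002, 0.015]
force: [-1.1, 0.4, -0.2]
width: 0.0175
gripper_force: 0.0
```

>>> {"op": "move_arm", "data": {"increments": [{"jaw": -0.6, "dx": 0, "dy": 0.0015, "dz": 0, "twist": 0}, {"jaw": -0.6, "dx": 0, "dy": 0.001, "dz": 0, "twist": 0}]}}

```text
t: 45.17
eef_pos: [0.5285, -0.0313, 0.0865]
ee_rot: [-3.141, 0.0, 0.016]
force: [0.0, 4.3, -1.0]
width: 0.0173
gripper_force: 1.2
```

>>> {"op": "move_arm", "data": {"increments": [{"jaw": -0.6, "dx": 0, "dy": 0.001, "dz": 0, "twist": 0}, {"jaw": -0.6, "dx": 0, "dy": 0.001, "dz": 0, "twist": 0}]}}

```text
t: 45.33
eef_pos: [0.5287, -0.0319, 0.0865]
ee_rot: [-3.14, -0.001, 0.016]
force: [-3.4, 14.9, -0.5]
width: 0.0175
gripper_force: 7.5
```

>>> {"op": "move_arm", "data": {"increments": [{"jaw": -0.6, "dx": 0, "dy": 0.001, "dz": 0, "twist": 0}]}}

```text
t: 45.42
eef_pos: [0.5291, -0.0321, 0.0865]
ee_rot: [-3.139, -0.002, 0.016]
force: [-2.9, 20.3, -1.6]
width: 0.0172
gripper_force: 10.0
```

Both sides have reached the wall. I'll recheck the front side in case the last push pivoted it out.

>>> {"op": "move_arm", "data": {"increments": [{"jaw": -0.6, "dx": 0, "dy": -0.014, "dz": 0, "twist": 0}, {"jaw": -0.6, "dx": -0.038, "dy": 0, "dz": 0, "twist": 0}, {"jaw": -0.6, "dx": -0.038, "dy": 0, "dz": 0, "twist": 0}, {"jaw": -0.6, "dx": -0.038, "dy": 0, "dz": 0, "twist": 0}, {"jaw": -0.6, "dx": 0, "dy": 0, "dz": 0, "twist": 0}, {"jaw": -0.6, "dx": 0, "dy": 0.006, "dz": 0, "twist": 0}, {"jaw": -0.6, "dx": 0, "dy": 0.004, "dz": 0, "twist": 0}, {"jaw": -0.6, "dx": 0, "dy": 0.001, "dz": 0, "twist": 0}]}}

```text
t: 46.08
eef_pos: [0.4147, -0.0305, 0.0869]
ee_rot: [-3.137, -0.001, 0.013]
force: [-24.1, 46.5, 22.5]
width: 0.0175
gripper_force: 25.1
```

>>> {"op": "move_arm", "data": {"increments": [{"jaw": -0.6, "dx": 0, "dy": 0.001, "dz": 0, "twist": 0}]}}

```text
t: 46.17
eef_pos: [0.4148, -0.0308, 0.087]
ee_rot: [-3.136, -0.001, 0.013]
force: [-28.2, 55.7, 25.7]
width: 0.017
gripper_force: 29.9
```

```bash
python3 - <<'E'
from h import *
posts()
E
```

```text
tcp [ 0.4148 -0.0308  0.087 ] F [-28.2  55.7  25.7] t 46.17
top window_post [ 0.5334 -0.0588  0.0304] org x -152.3 y 62.7 mm
top front_post [ 0.4119 -0.0577  0.0338] org x -151.3 y -58.8 mm
scene front_post [ 0.4122 -0.0579  0.0294] org x -151.1 y -58.5 mm
```

The front side is firmly seated. Backing off and retreating.

>>> {"op": "move_arm", "data": {"increments": [{"jaw": -0.6, "dx": 0, "dy": -0.006, "dz": 0, "twist": 0}, {"jaw": -0.6, "dx": 0, "dy": -0.03, "dz": 0, "twist": 0}, {"jaw": -0.6, "dx": 0, "dy": -0.03, "dz": -0.02, "twist": 0}, {"jaw": -0.6, "dx": 0, "dy": -0.03, "dz": -0.03, "twist": 0}, {"jaw": -0.6, "dx": 0, "dy": -0.03, "dz": -0.03, "twist": 0}, {"jaw": -0.6, "dx": 0, "dy": -0.03, "dz": -0.03, "twist": 0}, {"jaw": -0.6, "dx": 0, "dy": -0.03, "dz": -0.03, "twist": 0}, {"jaw": -0.6, "dx": 0, "dy": -0.03, "dz": 0, "twist": 0}, {"jaw": -0.6, "dx": 0, "dy": -0.03, "dz": 0, "twist": 0}, {"jaw": -0.6, "dx": 0, "dy": 0, "dz": 0, "twist": 0}, {"jaw": -0.6, "dx": 0, "dy": 0, "dz": 0, "twist": 0}, {"jaw": -0.6, "dx": 0, "dy": 0, "dz": 0, "twist": 0}]}}

```text
t: 47.47
eef_pos: [0.4113, 0.2098, 0.2241]
ee_rot: [3.141, 0.0, 0.017]
force: [-0.0, -0.6, 0.4]
width: 0.0176
gripper_force: 0.0
```

```bash
python3 - <<'E'
from h import *
posts(2,("window_post","front_post","caddy","jar","stood_jar","bottle","glass"))
b=arm.grab_frame("top")
g=cv2.resize(cv2.cvtColor(b[165:270,280:430],cv2.COLOR_BGR2GRAY),None,fx=4,fy=4,interpolation=cv2.INTER_CUBIC)
for l in cv2.createLineSegmentDetector().detect(g)[0][:,0]:
    if np.hypot(l[2]-l[0],l[3]-l[1])<60: continue
    p=l.reshape(2,2)/4+[280-.375,165-.375]; P=ray("top",p,.058)[:,:2]; v=P[1]-P[0]
    print(P.round(3).tolist(),round((np.degrees(np.arctan2(v[1],v[0]))+45)%90-45,1))
print(arm.get_state()["t"])
E
```

```text
tcp [0.4113 0.2098 0.2241] F [-0.  -0.6  0.4] t 47.47
top window_post [ 0.5353 -0.0593  0.0288] org x -151.8 y 64.6 mm
top front_post [ 0.411  -0.0587  0.0333] org x -150.3 y -59.6 mm
top caddy [ 0.4717 -0.1325 -0.0023] org x -77.5 y 2.3 mm
top jar [ 0.5083 -0.1719  0.009 ] org x -38.8 y 39.6 mm
top stood_jar [ 0.4428 -0.1675  0.0056] org x -42.1 y -25.9 mm
top bottle [ 0.5081 -0.2557  0.0047] org x 45.0 y 40.9 mm
scene window_post [ 0.5365 -0.0587  0.0294] org x -152.5 y 65.8 mm
scene front_post [ 0.4141 -0.0588  0.0298] org x -150.2 y -56.5 mm
scene caddy [ 0.4743 -0.1343 -0.0016] org x -75.8 y 5.0 mm
scene jar [ 0.5039 -0.1659  0.0093] org x -44.7 y 35.1 mm
scene stood_jar [ 0.4369 -0.1679  0.0107] org x -41.5 y -31.8 mm
scene bottle [ 0.5065 -0.2537  0.01  ] org x 43.0 y 39.3 mm
scene glass [ 0.4345 -0.2511  0.005 ] org x 41.7 y -32.8 mm
top window_post [ 0.5348 -0.0585  0.0311] org x -152.6 y 64.1 mm
top front_post [ 0.416  -0.058   0.0316] org x -151.1 y -54.6 mm
top caddy [ 0.4728 -0.1307 -0.0027] org x -79.4 y 3.4 mm
top jar [ 0.5062 -0.1698  0.0083] org x -40.9 y 37.5 mm
top
[... 1054 characters left out ...]
352], [0.623, -0.355]] 3.4
[[0.545, -0.141], [0.545, -0.194]] -0.3
[[0.348, -0.264], [0.348, -0.195]] 0.1
[[0.388, -0.298], [0.545, -0.301]] -1.0
[[0.574, -0.184], [0.574, -0.361]] -0.1
[[0.587, -0.093], [0.588, -0.162]] 0.3
[[0.566, -0.093], [0.567, -0.145]] 1.4
[[0.406, -0.095], [0.403, -0.203]] -1.5
[[0.387, -0.138], [0.384, -0.286]] -1.0
[[0.324, 0.004], [0.326, -0.092]] 1.3
[[0.434, -0.276], [0.495, -0.278]] -1.6
[[0.59, -0.26], [0.591, -0.36]] 0.2
[[0.329, -0.228], [0.332, -0.306]] 2.2
[[0.329, -0.179], [0.329, -0.228]] 0.6
[[0.325, -0.101], [0.326, -0.164]] 0.5
[[0.61, -0.338], [0.688, -0.337]] 0.2
[[0.615, -0.293], [0.672, -0.294]] -0.8
[[0.611, -0.315], [0.686, -0.316]] -0.4
49.1167
```

```bash
python3 -c "
from station import arm
print(arm.job_done())"
```

```text
the job is handed in; nothing more can be done
None
```

The job is handed in at about 49 s. The jar was stood up, let go, retaken by its cap and set upright in the empty cell, and the caddy was pushed home by its two posts until both sides stopped at the back wall. The final front-post check peaked at about 66 N at the wrist, under the 120 N limit; that was on the fingers, not the gripper's body. My 10 pictures were used up before the pushing, so the final state is confirmed only by position readings and push forces.

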